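# Set a steel cup up at the side-marking station

### The job

Set the steel cup up for side marking: slide it across the lift table, without lifting it off and without shifting the flanged steel hub that waits there, until it stands centred in the double engraved circle in front of the marking head's lens. Raise the table until the cup's rim is level with the tip of the height pointer, turning only the big outer (coarse) ring of the coaxial knob: the small inner (fine) knob is already set and must not turn. Leave the oil bottle, calliper and deburring tool where they are.

Things in the scene. Friction and masses are not known exactly. Their poses are not given: they have to be found in the camera images.
- station: Side-marking station fixed to the bench: 10 mm aluminium base plate, dark lift table in the middle, white marking head at its +y end, grey gearbox with the coaxial knob at its -y end. Origin: on the bench under the plate, z up, y from knob to head. 'Station (x, y, z)' below is this frame in mm. Table top: x -90 to 90, y -152 to 122. Gearbox: 72 x 72 about (-30, -225), top at z 46.
- lens (a point): Centre of the lens on the marking head, station (42, 151, 115), facing -y. Barrel 36 in diameter. Behind it the white head: station x 8 to 76, y 170 to 244, z 74 to 152.
- cup: Steel cup to be marked, round, outside diameter 62, height 51, open top, black inside, 0.09 to 0.19 kg. Origin: centre of its underside, z up. It starts upright on the table, in waiting place 1 or 2. The table does not hold it: it slides when pushed or pulled.
- cup_rim (a point): Centre of the cup's mouth, at rim height (51 above its underside).
- hub: Flanged steel hub, the next workpiece: round flange 76 in diameter and 12 high with six bolt holes, on it a boss 50 in diameter up to 36 high, bored in the top; about 0.45 kg. Origin: centre of its underside, z up. It stands loose on the table in the waiting place where the cup is not, so it may be between the cup and the marking place; it must stay in its circle.
- lift_table: Lift table top, a dark steel plate 180 x 274 x 10, origin 10 below its top surface on the station's z axis, axes as the station's. It moves only up and down, stays where it is left and carries what stands on it. Its top lies at station z 68 when both knobs read 0.
- marking_place (a point): Centre of the double engraved circle (66 and 74 diameter, with four ticks), on the table's top surface, station (42, 80): 71 in front of the lens.
- waiting_place_1 (a point): Centre of the single engraved circle (80 diameter) in the middle of the row, on the table's top surface, station (42, -15).
- waiting_place_2 (a point): Centre of the single engraved circle (80 diameter) at the knob end of the row, on the table's top surface, station (42, -110). In front of the row (station x -90 to 0) the table is bare, a free lane. A thick white hose, fixed, lies on the bench behind the table.
- pointer_tip (a point): Tip of the height pointer, a level steel rod 5 thick above the lens barrel that points along -y at the marking place; fixed at station (42, 126, 139), 15 short of the wall of a cup that stands centred in the marking place. A finger on the lens side of the cup there would hit it.
- coarse_knob (a joint): Outer, coarse ring of the coaxial knob, rad; grows when it is turned clockwise seen from above, and then raises the table 7 mm per rad (0.007 m); range 0 to 3.8, starts between 0.1 and 1.1. Stays where it is left; takes about 0.15 N m to turn.
- coarse_knob_grip (a point): On the vertical axis of the coaxial knob, at mid-height of the outer ring, station (-30, -225, 61). The outer ring is knurled dark steel, diameter 64, station z 47 to 72, round so it can be gripped at any angle; 1 mm of free space under it, then the gearbox top. The nearest table edge is 73 away from the axis.
- fine_knob (a joint): Inner, fine knob, rad, clockwise positive; aluminium, diameter 31, station z 74 to 97, standing on top of the outer ring on the same axis. Turns lightly and moves the table 0.6 mm per rad. Must not turn.
- fine_mark (a point): End of the index line on top of the fine knob, 12 from its axis; it moves if the fine knob is turned.
- oil_bottle: Upright small oil bottle, diameter 35, height 106, on the bench beyond the knob (its axis 95 to 135 from the knob's axis, on the side away from the table). Origin: centre of its underside.
- calliper: Slide calliper, 63 x 210 x 9, lying flat on the bench to the right of the station. Origin: centre of its underside.
- deburring_tool: Black hand deburring tool with yellow caps, 30 x 104 x 29, lying on the bench behind the table. Origin: centre of its underside.

How it is judged:
At the end, for the whole second after the job is handed in: Cup upright and at rest on the table within 6 mm of the centre of the marking place, its rim within 3 mm of the pointer tip's height, the hub flat within 12 mm of its waiting place, the fine knob not turned (12 degrees), bottle, calliper and deburring tool within 20 mm of their starts (horizontal distance between cup and marking_place below 0.006 m and z of cup in the frame of lift_table below 0.013 m and angle between each of cup, hub's own z axis and vertical below 0.05 rad and z of cup_rim in the frame of pointer_tip between -0.003 and 0.003 m and linear speed of cup below 0.01 m/s and (horizontal distance between hub and waiting_place_1 below 0.012 m or horizontal distance between hub and waiting_place_2 below 0.012 m) and distance of fine_mark from where it was at the start of the episode below 0.0025 m and distance of each of oil_bottle, calliper, deburring_tool from where it was at the start of the episode below 0.02 m); the robot touches nothing.
It fails at once if the cup is lifted more than 6 mm off the table (z of cup in the frame of lift_table above 0.016 m).
It fails at once if the cup tips over 15 degrees (angle between cup's own z axis and vertical above 0.26 rad).
It fails at once if the fine knob is turned (its mark moves over 2.5 mm, 12 degrees) (distance of fine_mark from where it was at the start of the episode above 0.0025 m).
It fails at once if the hub is shifted more than 12 mm from its waiting place (not (horizontal distance between hub and waiting_place_1 below 0.012 m or horizontal distance between hub and waiting_place_2 below 0.012 m)).
It fails at once if the oil bottle, calliper or deburring tool is moved more than 20 mm (distance of any of oil_bottle, calliper, deburring_tool from where it was at the start of the episode above 0.02 m).
It also fails if it takes over 64 s, if anything falls off the work surface, if the arm or the gripper's body presses on something with over 40 N, if the wrist force passes 120 N, or if a joint passes its speed limit or range.

### The arm

A 6-joint arm with a two-finger parallel gripper is mounted at the origin on a cart in front of the work surface, level with it; the furniture and walls round the work are solid. World frame = base frame: x ahead of the robot, y to its left, z up, the work surface at z = 0. Lengths are in m, angles in rad, forces in N, time in s.
With the tool pointing down it reaches from about 0.375 to 0.9 m from the base axis. Payload 3.1 kg.
Tool frame: the origin (TCP) lies at the very end of the fingers, on their centre line; the grasp point (between the pads) lies 19 mm behind it; z points along the fingers, y is the direction in which the jaws open and shut (so a half turn about z gives the same grasp; the last joint's range is limited). The gripper opens to 87 mm and grips with 3 to 60 N. Pads are 19 mm wide; open, the fingers measure 117 mm over their backs; the gripper's body (75 mm by 190 mm) begins 51 mm behind the grasp point.
Start: joints at [1.115, 0.527, 1.433, -0, 1.181, -0.178], TCP at [0.171, 0.601, 0.223] pointing down, gripper open.
Joint ranges: [-3.08, 3.08], [-0.75, 2.2], [0.22, 2.44], [-1.43, 4.57], [0, 2.65], [-2.85, 2.85]. Speed limits (rad/s): [2.79, 2.79, 3.14, 3.14, 3.14, 3.14].

### API

Orientations are given as a unit quaternion [x, y, z, w].
In Python, from rig import robot gives the robot as it stands. The module is installed in compiled form; this text tells all that it offers.
- The arm moves only by the tool send_rows, never from a script. Its argument "deltas" is a list of rows, each an object of numbers: "tx", "ty", "tz": the shift along the tool's x, y, z in cm; "rx", "ry", "rz": the turn, a rotation vector about the tool's x, y, z in rad. A call has 1 to 5 rows; each row is the pose to reach, as a shift and turn from the pose commanded when the call began, along the tool's axes at that moment; what a row does not reach only later rows make up. A row lasts 1/12 s, in which the tool goes at most 41.7 mm and 7.16 degrees, less where a joint would pass 70% of its speed; a pose out of reach is approached as far as the arm can. A call with a gripper value outside its range is refused whole. "claw" is the finger opening in cm, from 0 to 8.7, set as the call begins (left out, the last holds). The fingers move at their own pace and stop on an object; "squeeze" is the grip in N (left out, the last holds). Time passes only in rows, so rows that repeat a pose let the fingers close. It gives the time, the measured TCP pose, the force and the opening at its end, in the units of the state.
- robot.get_obs(): the state, without advancing time (a new reading comes with each control period).
- robot.camera(name): name is "scene" or "top" or "wrist"; returns a dict with "color" (480x640x3 uint8, red, green, blue), "z_map" (480x640 float32, m along the optical axis (not along the pixel's ray), 0 where there is no reading), "intrinsics" (3x3 intrinsics, pixels), "R" (3x3) and "t" (3): a world point X has camera coordinates R X + t; the wrist camera has in their place "tool_from_camera" (4x4, takes a point from camera to tool coordinates, whose origin is the TCP and whose axes are the flange's). Camera axes: x right, y down, z forward; pixel columns grow to the right and rows downward; lengths in m; the calibration is good to about 2 mm. A picture is of the moment at which its call begins: read the wrist's pose just before it.
- robot.hand_in(): hands the job in, once; it reports no verdict.
Trained networks look in the newest picture that a camera, given by its name, has taken for a name from the list of things; names that differ only in an ending like _2 or _b are one class to them, and where a whole thing is asked for, a point or a joint stands for the part that bears it (a point fixed in the world has none). Each returns a list of dicts, best first, with "p" (0 to 1); they miss things now and then, are a little off and sometimes report something else, mostly with a low value. They report only what shows in the picture. A call takes as long as a camera call.
- robot.outline_of(label, camera): "pixels" (480x640 bool, what is visible of it) and "xy" ([column, row] in pixels, amid what is visible of it).
- robot.tip_of(label, camera): "xy" ([column, row] in pixels: a listed point, or the origin of a listed thing).
The state is a dict: "time": time; "q": joint angles; "joint_velocities": joint speeds; "joint_torque": joint torques, N m; "position": TCP position; "tool_rot": TCP orientation; "ft_force": force on the tool from outside, world axes, zero at the start; "moment": the same for the moment, N m; "grip_width": finger opening in m.
Only numpy, scipy, OpenCV 4.12 (cv2) and the standard library are available. Lean on these libraries where they do the work, as an engineer would, in place of code of your own. Each camera call takes 0.05 s, during which the arm holds its last target.

## Working session

There is one attempt and no reset: what is moved stays moved. The work goes in short steps, Python scripts to look and compute and a tool call to move; the robot and the scene stay as the last step left them, time stands still between calls to the robot, and variables do not carry over. Pictures are saved under pics/ and viewed, and the job is handed in when it is done.

Besides the shell and the picture viewer there is one more tool, called as name(argument=value, ...), one argument or row to a line, values as JSON. send_rows: Moves the arm, as the interface text tells. Its arguments: {"type":"object","properties":{"deltas":{"type":"array","items":{"type":"object","properties":{"tx":{"type":"number"},"ty":{"type":"number"},"tz":{"type":"number"},"rx":{"type":"number"},"ry":{"type":"number"},"rz":{"type":"number"}}}},"claw":{"type":"number"},"squeeze":{"type":"number"}},"required":["deltas"]}

```bash
mkdir -p pics; cat > h.py <<'E'
import numpy as np, cv2
from rig import robot
from scipy.spatial.transform import Rotation as Ro
def shot(n,f):
    c=robot.camera(n); cv2.imwrite('pics/'+f,c['color'][:,:,::-1]); return c
def w(c,uv,z=None):
    K=c['intrinsics'];u,v=uv
    r=np.linalg.inv(K)@[u,v,1]
    R=c['R'];t=c['t']
    if z is None:
        d=c['z_map'][int(round(v)),int(round(u))]; return R.T@(r*d-t)
    o=-R.T@t; d=R.T@r; return o+d*(z-o[2])/d[2]
def px(c,X):
    p=c['intrinsics']@(c['R']@np.array(X)+c['t']); return p[:2]/p[2]
E
python3 - <<'E'
from h import *
o=robot.get_obs(); print({k:np.round(v,3) for k,v in o.items()})
for n in ['scene','top']:
    c=shot(n,n+'0.png'); print(n, (-c['R'].T@c['t']).round(3))
    for l in ['cup','hub','cup_rim','marking_place','waiting_place_1','waiting_place_2','pointer_tip','coarse_knob_grip','fine_mark','lens','oil_bottle','calliper','deburring_tool','station']:
        for r in robot.tip_of(l,n)[:2]:
            u,v=r['xy']; 
            try: print(l,round(r['p'],2),np.round(r['xy'],1),w(c,r['xy']).round(3))
            except Exception as e: print(l,r['xy'],e)
E
```

```text
{'time': np.float64(0.0), 'q': array([ 1.116,  0.528,  1.434, -0.   ,  1.181, -0.179]), 'joint_velocities': array([ 0.   ,  0.001,  0.002, -0.   , -0.002, -0.   ]), 'joint_torque': array([ -0.   , -44.004, -17.66 ,   0.063,   0.058,  -0.   ]), 'position': array([0.17 , 0.601, 0.222]), 'tool_rot': array([ 0.138,  0.99 , -0.001, -0.   ]), 'ft_force': array([ 0.578, -0.459, -0.834]), 'moment': array([0.014, 0.039, 0.026]), 'grip_width': np.float64(0.087)}
scene [-0.336 -0.687  0.746]
cup 0.67 [252.7 240.3] [ 0.509 -0.044  0.085]
hub 0.63 [289.1 249.6] [ 0.517 -0.133  0.086]
hub 0.36 [236.8 270.6] [ 0.418 -0.067  0.068]
cup_rim 0.73 [245.7 220.4] [ 0.543 -0.002  0.106]
marking_place 0.93 [214.2 229.7] [0.527 0.079 0.065]
waiting_place_1 0.81 [286.3 253. ] [ 0.512 -0.129  0.079]
waiting_place_1 0.65 [361.5 319.4] [ 0.46  -0.336  0.022]
waiting_place_2 0.81 [286.3 253. ] [ 0.512 -0.129  0.079]
waiting_place_2 0.65 [361.5 319.4] [ 0.46  -0.336  0.022]
pointer_tip 0.63 [193.2 194.1] [ 0.735  0.328 -0.001]
pointer_tip 0.51 [287.9 250.2] [ 0.515 -0.131  0.085]
coarse_knob_grip 0.86 [321.  284.
[... 698 characters left out ...]
]
marking_place 0.4 [255.1 287.6] [ 0.479 -0.01   0.069]
waiting_place_1 0.67 [299.9 261.9] [ 0.534 -0.109  0.082]
waiting_place_1 0.63 [258.7 262.6] [ 0.534 -0.018  0.069]
waiting_place_2 0.67 [299.9 261.9] [ 0.534 -0.109  0.082]
waiting_place_2 0.63 [258.7 262.6] [ 0.534 -0.018  0.069]
pointer_tip 0.59 [185.  264.4] [0.534 0.163 0.01 ]
coarse_knob_grip 0.64 [357.1 289.7] [ 0.473 -0.233  0.093]
fine_mark 0.46 [349.  286.9] [ 0.48  -0.216  0.069]
lens 0.6 [176.  266.5] [0.521 0.143 0.144]
oil_bottle 0.5 [398.9 292. ] [ 0.469 -0.325  0.066]
calliper 0.69 [460.4 276.2] [ 0.506 -0.476 -0.001]
deburring_tool 0.71 [213.5 194.6] [0.695 0.096 0.026]
station 0.82 [254.8 287.6] [ 0.479 -0.01   0.069]
```

```bash
python3 - <<'E'
import cv2
for n,(x0,x1,y0,y1) in {'scene':(140,500,150,400),'top':(130,490,160,360)}.items():
    i=cv2.imread(f'pics/{n}0.png')[y0:y1,x0:x1]; cv2.imwrite(f'pics/{n}0c.png',cv2.resize(i,(800,int(800*(y1-y0)/(x1-x0))),interpolation=cv2.INTER_CUBIC))
E
```

```text
(no output)
```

View pics/scene0c.png

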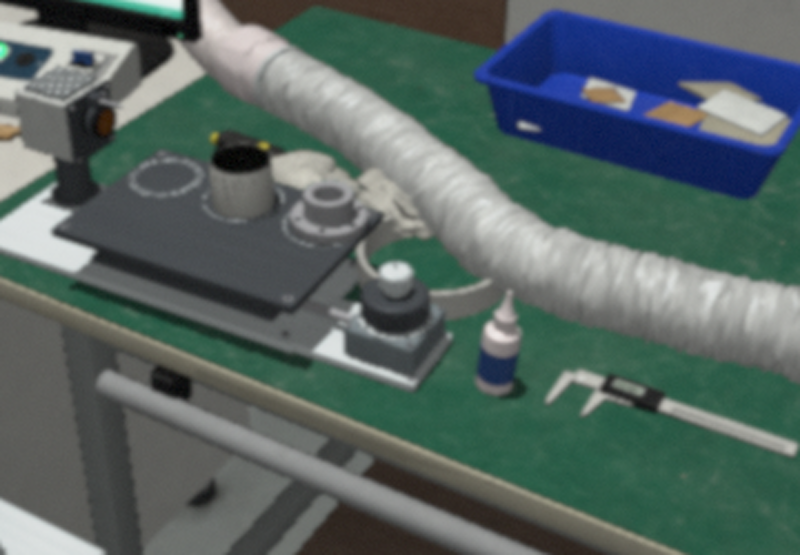

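View pics/top0c.png

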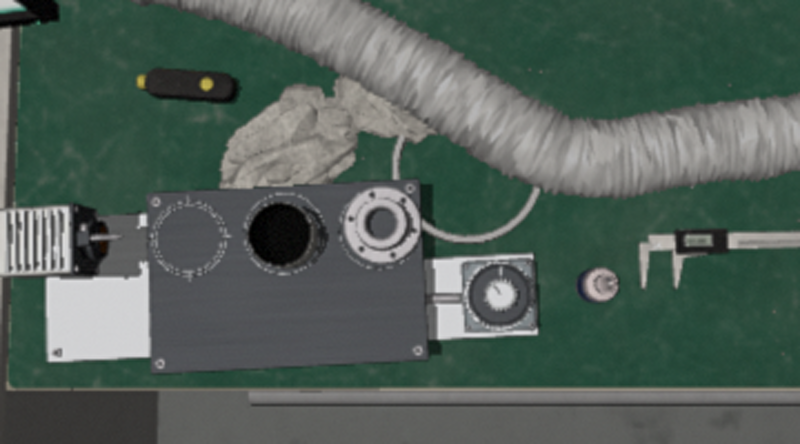

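The scene shows the cup in waiting place 1 (crop 240,180) and the hub in waiting place 2 (330,205). The marking circle at crop 190,240 in the top view is empty. Next I'll fit the station pose.

```bash
cat >> h.py <<'E'
def cloud(c):
    K=c['intrinsics'];v,u=np.mgrid[:480,:640];z=c['z_map']
    P=np.stack([(u-K[0,2])/K[0,0]*z,(v-K[1,2])/K[1,1]*z,z],-1)
    X=(P-c['t'])@c['R']; X[z==0]=np.nan; return X
E
python3 - <<'E'
from h import *
c=robot.camera('top'); X=cloud(c)
m=(X[...,2]>.055)&(X[...,2]<.09)&(X[...,0]>.35)&(X[...,0]<.62)&(X[...,1]>-.2)&(X[...,1]<.2)
n,l,s,_=cv2.connectedComponentsWithStats(m.astype(np.uint8))
k=1+np.argmax(s[1:,4]); m=l==k
P=X[m]; z=np.median(P[:,2]); print('table z',z, P[:,2].std(),len(P))
# plane-projected outline at z
ys,xs=np.nonzero(m)
Q=np.array([w(c,p,z)[:2] for p in zip(xs,ys)])
r=cv2.minAreaRect((Q*1000).astype(np.float32)); print(r); print(cv2.boxPoints(r))
for ln in ['cup','hub','coarse_knob','fine_knob','marking_place']:
    for o in robot.outline_of(ln,'top')[:1]:
        q=o['pixels']; Y=X[q]; print(ln,o['p'],o['xy'],q.sum(),np.nanmedian(Y,0).round(3),np.nanpercentile(Y[:,2],[5,50,95]).round(3))
# knob: points z .09-.11 fine knob, .06-.075 ring
for lo,hi in [(.088,.115),(.058,.08)]:
    mm=(X[...,2]>lo)&(X[...,2]<hi)&(X[...,1]<-.19)&(X[...,1]>-.3)&(X[...,0]<.53)&(X[...,0]>.4)
    Y=X[mm]; print(lo,len(Y),cv2.minEnclosingCircle((Y[:,:2]*1000).astype(np.float32)),np.median(Y[:,2]))
E
```

```text
table z 0.06840416398840543 0.003657263330706578 9536
((486.81488037109375, -17.435684204101562), (179.58042907714844, 273.7555847167969), 2.8851959705352783)
[[ 390.24875  114.74902]
 [ 404.02823 -158.65955]
 [ 583.381   -149.62039]
 [ 569.60156  123.78818]]
cup 0.83 [254.1, 265.7] 760 [ 0.526 -0.016  0.072] [0.068 0.072 0.117]
hub 0.72 [304.2, 262.7] 948 [ 0.536 -0.114  0.081] [0.076 0.081 0.106]
coarse_knob 0.69 [351.8, 299.7] 464 [ 0.467 -0.227  0.072] [0.067 0.072 0.075]
fine_knob 0.67 [355.3, 292.7] 151 [ 0.468 -0.228  0.095] [0.091 0.095 0.099]
marking_place 0.94 [253.1, 293.4] 8488 [ 0.471 -0.     0.068] [0.064 0.068 0.072]
0.088 154 ((467.7255554199219, -228.3087615966797), 15.038544654846191) 0.09528363796885073
0.058 490 ((467.4607849121094, -228.17919921875), 31.684831619262695) 0.07155598681529876
```

```bash
cat >> h.py <<'E'
O=np.array([.4861,-.0025]); a=np.deg2rad(2.885)
ex=np.array([np.cos(a),np.sin(a)]); ey=np.array([-np.sin(a),np.cos(a)])
def st(p): d=np.array(p)[:2]-O; return np.array([d@ex,d@ey])*1000
def wo(x,y): return O+ex*x/1000+ey*y/1000
def go(target,yaw_y,cur=None):
    """target TCP xyz; yaw_y = desired direction angle of tool y (rad)"""
    o=robot.get_obs(); R=Ro.from_quat(o['tool_rot']); Rm=R.as_matrix()
    d=Rm.T@(np.array(target)-o['position'])*100
    y=np.array([np.cos(yaw_y),np.sin(yaw_y),0]); z=np.array([0,0,-1.]); x=np.cross(y,z)
    rv=(R.inv()*Ro.from_matrix(np.stack([x,y,z],1))).as_rotvec()
    print('shift cm',d.round(2),'rot',rv.round(3),'q',o['q'].round(2),'pos',o['position'].round(4),'f',o['ft_force'].round(1),'w',o['grip_width'].round(4),'t',o['time'].round(2))
E
python3 - <<'E'
from h import *
c=robot.camera('top'); X=cloud(c)
mm=(X[...,2]>.105)&(X[...,1]<.04)&(X[...,1]>-.07)&(X[...,0]>.45)&(X[...,0]<.62)
Y=X[mm]; cc=cv2.minEnclosingCircle((Y[:,:2]*1000).astype(np.float32)); print(len(Y),cc,np.median(Y[:,2]),st(np.array(cc[0])/1000))
mm=(X[...,2]>.095)&(X[...,1]<-.07)&(X[...,1]>-.16)&(X[...,0]>.45)&(X[...,0]<.62)
Y=X[mm]; cc=cv2.minEnclosingCircle((Y[:,:2]*1000).astype(np.float32)); print('hub',len(Y),cc,st(np.array(cc[0])/1000))
for s in (0,np.pi): go([*wo(42,-15),.16],a+s)
cam=robot.camera('wrist'); print(cam['tool_from_camera'])
E
```

```text
103 ((524.658935546875, -18.158613204956055), 31.599925994873047) 0.1161929612896248 [ 37.72194364 -17.57949505]
hub 281 ((536.2162475585938, -113.41194152832031), 24.97226333618164) [  44.4703671  -113.29379282]Traceback (most recent call last):
  File "<stdin>", line 7, in <module>
  File "h.py", line 29, in go
    print('shift cm',d.round(2),'rot',rv.round(3),'q',o['q'].round(2),'pos',o['position'].round(4),'f',o['ft_force'].round(1),'w',o['grip_width'].round(4),'t',o['time'].round(2))
                                                                                                                                  ^^^^^^^^^^^^^^^^^^^^^
AttributeError: 'float' object has no attribute 'round'
```

```bash
sed -i "s/o\['grip_width'\].round(4)/round(float(o['grip_width']),4)/; s/o\['time'\].round(2)/round(float(o['time']),2)/" h.py; python3 - <<'E'
from h import *
for s in (0,np.pi): go([*wo(38,-17),.22],a+s)
cam=robot.camera('wrist'); print(cam['tool_from_camera'].round(3))
E
```

```text
shift cm [-50.98 -49.84   0.26] rot [-0.    -0.     1.244] q [ 1.12  0.53  1.43  0.    1.18 -0.18] pos [0.1707 0.6012 0.2226] f [0.2 0.3 0.5] w 0.0869 t 1.85
shift cm [-50.98 -49.84   0.26] rot [ 0.    -0.    -1.898] q [ 1.12  0.53  1.43  0.    1.18 -0.18] pos [0.1707 0.6012 0.2226] f [0.2 0.3 0.5] w 0.0869 t 1.85
[[ 0.001 -0.968 -0.253  0.068]
 [ 1.     0.001 -0.001  0.002]
 [ 0.001 -0.253  0.968 -0.162]
 [ 0.     0.     0.     1.   ]]
```

send_rows(
  deltas=[
    {"tx": -51,"ty": -49.8,"tz": 0.3,"rz": 1.244},
    {"tx": -51,"ty": -49.8,"tz": 0.3,"rz": 1.244},
    {"tx": -51,"ty": -49.8,"tz": 0.3,"rz": 1.244},
    {"tx": -51,"ty": -49.8,"tz": 0.3,"rz": 1.244},
    {"tx": -51,"ty": -49.8,"tz": 0.3,"rz": 1.244},
  ],
)

```text
schema error: expected keys tx, ty, tz, rx, ry, rz
```

```bash
python3 - <<'E'
from h import *
go([*wo(38,-17),.22],a)
E
```

```text
shift cm [-50.98 -49.84   0.26] rot [-0.     0.     1.244] q [ 1.12  0.53  1.43 -0.    1.18 -0.18] pos [0.1708 0.6012 0.2225] f [ 1.3  0.3 -0.6] w 0.0871 t 1.9
```

send_rows(
  deltas=[
    {"tx": -51,"ty": -49.8,"tz": 0.3,"rx": 0,"ry": 0,"rz": 1.244},
    {"tx": -51,"ty": -49.8,"tz": 0.3,"rx": 0,"ry": 0,"rz": 1.244},
    {"tx": -51,"ty": -49.8,"tz": 0.3,"rx": 0,"ry": 0,"rz": 1.244},
    {"tx": -51,"ty": -49.8,"tz": 0.3,"rx": 0,"ry": 0,"rz": 1.244},
    {"tx": -51,"ty": -49.8,"tz": 0.3,"rx": 0,"ry": 0,"rz": 1.244},
  ],
)

```text
time: 2.32
position: [0.2749, 0.4189, 0.2218]
tool_rot: [0.438, 0.899, 0.0, 0.0]
ft_force: [0.7, -0.0, 0.5]
grip_width: 0.0872
```

```bash
python3 - <<'E'
from h import *
go([*wo(38,-17),.22],a)
E
```

```text
shift cm [-49.79  -7.2    0.18] rot [ 0.001 -0.     0.613] q [ 0.77  0.36  1.74 -0.    1.04  0.1 ] pos [0.2749 0.4189 0.2218] f [ 0.7 -0.   0.5] w 0.0872 t 2.32
```

send_rows(
  deltas=[
    {"tx": -49.8,"ty": -7.2,"tz": 0.2,"rx": 0,"ry": 0,"rz": 0.613},
    {"tx": -49.8,"ty": -7.2,"tz": 0.2,"rx": 0,"ry": 0,"rz": 0.613},
    {"tx": -49.8,"ty": -7.2,"tz": 0.2,"rx": 0,"ry": 0,"rz": 0.613},
    {"tx": -49.8,"ty": -7.2,"tz": 0.2,"rx": 0,"ry": 0,"rz": 0.613},
    {"tx": -49.8,"ty": -7.2,"tz": 0.2,"rx": 0,"ry": 0,"rz": 0.613},
  ],
)

```text
time: 2.73
position: [0.3796, 0.2385, 0.2212]
tool_rot: [0.689, 0.725, 0.0, 0.0]
ft_force: [1.6, 0.0, -0.7]
grip_width: 0.0868
```

```bash
python3 - <<'E'
from h import *
go([*wo(38,-17),.22],a)
E
```

```text
shift cm [-26.3   13.22   0.12] rot [ 0.001 -0.    -0.   ] q [0.31 0.29 1.86 0.   0.99 0.26] pos [0.3796 0.2385 0.2212] f [ 1.6  0.  -0.7] w 0.0868 t 2.73
```

send_rows(
  deltas=[
    {"tx": -26.3,"ty": 13.2,"tz": 0.1,"rx": 0,"ry": 0,"rz": 0},
    {"tx": -26.3,"ty": 13.2,"tz": 0.1,"rx": 0,"ry": 0,"rz": 0},
    {"tx": -26.3,"ty": 13.2,"tz": 0.1,"rx": 0,"ry": 0,"rz": 0},
    {"tx": -26.3,"ty": 13.2,"tz": 0.1,"rx": 0,"ry": 0,"rz": 0},
    {"tx": -26.3,"ty": 13.2,"tz": 0.1,"rx": 0,"ry": 0,"rz": 0},
  ],
)

```text
time: 3.15
position: [0.4834, 0.0575, 0.2204]
tool_rot: [0.687, 0.726, 0.0, 0.0]
ft_force: [1.2, -0.0, -0.4]
grip_width: 0.0869
```

```bash
python3 - <<'E'
from h import *
go([*wo(38,-17),.22],a)
E
```

```text
shift cm [-7.73  3.73  0.05] rot [ 0.001 -0.     0.005] q [-0.11  0.35  1.77  0.    1.02 -0.17] pos [0.4834 0.0575 0.2204] f [ 1.2 -0.  -0.4] w 0.0869 t 3.15
```

send_rows(
  deltas=[
    {"tx": -3.8,"ty": 1.8,"tz": 0,"rx": 0,"ry": 0,"rz": 0.005},
    {"tx": -7.7,"ty": 3.7,"tz": 0,"rx": 0,"ry": 0,"rz": 0.005},
    {"tx": -7.7,"ty": 3.7,"tz": 0,"rx": 0,"ry": 0,"rz": 0.005},
    {"tx": -7.7,"ty": 3.7,"tz": 0,"rx": 0,"ry": 0,"rz": 0.005},
  ],
)

```text
time: 3.48
position: [0.5253, -0.0178, 0.2201]
tool_rot: [0.69, 0.723, 0.0, 0.001]
ft_force: [-0.9, 0.9, -0.6]
grip_width: 0.087
```

```bash
cat >> h.py <<'E'
def wshot(f=None):
    o=robot.get_obs(); c=robot.camera('wrist')
    T=np.eye(4);T[:3,:3]=Ro.from_quat(o['tool_rot']).as_matrix();T[:3,3]=o['position']
    M=np.linalg.inv(T@c['tool_from_camera']); c['R']=M[:3,:3];c['t']=M[:3,3]
    if f: cv2.imwrite('pics/'+f,c['color'][:,:,::-1])
    return c
E
python3 - <<'E'
from h import *
go([*wo(38,-17),.22],a)
c=wshot('w1.png'); X=cloud(c)
for l in ['cup','hub','cup_rim','marking_place','waiting_place_1','waiting_place_2']:
    for r in robot.tip_of(l,'wrist')[:2]:
        p=w(c,r['xy'],.07 if l!='cup_rim' else .121); print(l,round(r['p'],2),np.round(r['xy']),p.round(3),st(p).round(1))
r=robot.outline_of('cup','wrist')
if r: Y=X[r[0]['pixels']]; print(np.nanpercentile(Y[:,2],[5,50,95]))
E
```

```text
shift cm [ 0.02 -0.04  0.01] rot [ 0.001  0.    -0.004] q [-0.25  0.4   1.68 -0.    1.06 -0.29] pos [ 0.5253 -0.0178  0.2201] f [-0.9  0.9 -0.6] w 0.087 t 3.48
cup 0.84 [308. 229.] [ 0.527 -0.018  0.07 ] [ 39.7 -17.4]
hub 0.78 [318. 345.] [ 0.539 -0.114  0.07 ] [  47.2 -114.2]
cup_rim 0.77 [311. 248.] [ 0.528 -0.018  0.121] [ 41.4 -17.9]
marking_place 0.87 [317.  95.] [0.528 0.078 0.07 ] [45.7 78.8]
[0.06993004 0.0719272  0.11876383]
```

View pics/w1.png

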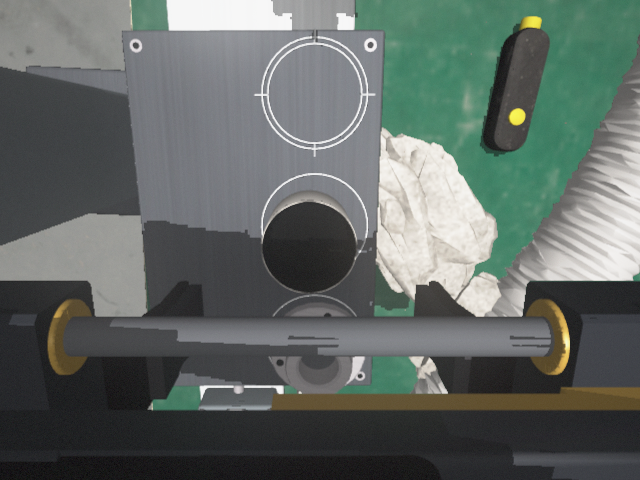

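The wrist view shows the cup mouth at (309,247) between the open jaws, the empty marking circle at (315,94) and the hub partly hidden at (318,345). I'll descend around the cup.

send_rows(
  deltas=[
    {"tx": 0,"ty": 0.1,"tz": 4,"rx": 0,"ry": 0,"rz": 0},
    {"tx": 0,"ty": 0.1,"tz": 8,"rx": 0,"ry": 0,"rz": 0},
    {"tx": 0,"ty": 0.1,"tz": 11,"rx": 0,"ry": 0,"rz": 0},
    {"tx": 0,"ty": 0.1,"tz": 13.3,"rx": 0,"ry": 0,"rz": 0},
    {"tx": 0,"ty": 0.1,"tz": 13.3,"rx": 0,"ry": 0,"rz": 0},
  ],
  claw=8.7,
)

```text
time: 4.3
position: [0.5214, -0.0139, 0.0832]
tool_rot: [0.689, 0.725, -0.002, -0.004]
ft_force: [0.1, 0.6, 0.1]
grip_width: 0.087
```

```bash
python3 - <<'E'
from h import *
go([*wo(42,80),.087],a)
wshot('w2.png')
E
```

```text
shift cm [ 9.31  0.75 -0.36] rot [-0.009 -0.003  0.002] q [-0.24  0.61  1.8  -0.    0.74 -0.29] pos [ 0.5214 -0.0139  0.0832] f [0.1 0.6 0.1] w 0.087 t 4.3
```

View pics/w2.png

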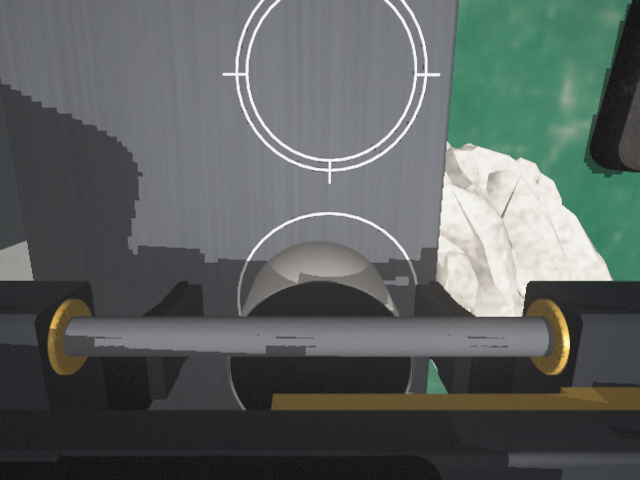

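send_rows(
  deltas=[
    {"tx": 0,"ty": 0,"tz": 0,"rx": 0,"ry": 0,"rz": 0},
    {"tx": 0,"ty": 0,"tz": 0,"rx": 0,"ry": 0,"rz": 0},
    {"tx": 0,"ty": 0,"tz": 0,"rx": 0,"ry": 0,"rz": 0},
    {"tx": 0,"ty": 0,"tz": 0,"rx": 0,"ry": 0,"rz": 0},
    {"tx": 0,"ty": 0,"tz": 0,"rx": 0,"ry": 0,"rz": 0},
  ],
  claw=8.0,
  squeeze=6,
)

```text
time: 4.77
position: [0.5256, -0.0154, 0.0884]
tool_rot: [0.689, 0.725, 0.001, 0.001]
ft_force: [-0.3, -0.5, -0.1]
grip_width: 0.0802
```

```bash
python3 - <<'E'
from h import *
go([*wo(42,80),.087],a)
E
```

```text
shift cm [9.48 0.33 0.13] rot [0.002 0.001 0.001] q [-0.24  0.6   1.8  -0.    0.74 -0.29] pos [ 0.5256 -0.0154  0.0884] f [-0.3 -0.5 -0.1] w 0.0802 t 4.77
```

Settled: z is 0.088, about 18 mm above the table. Now I'll close lightly.

send_rows(
  deltas=[
    {"tx": 0,"ty": 0,"tz": 0,"rx": 0,"ry": 0,"rz": 0},
    {"tx": 0,"ty": 0,"tz": 0,"rx": 0,"ry": 0,"rz": 0},
    {"tx": 0,"ty": 0,"tz": 0,"rx": 0,"ry": 0,"rz": 0},
    {"tx": 0,"ty": 0,"tz": 0,"rx": 0,"ry": 0,"rz": 0},
    {"tx": 0,"ty": 0,"tz": 0,"rx": 0,"ry": 0,"rz": 0},
  ],
  claw=5.8,
  squeeze=5,
)

```text
time: 5.18
position: [0.5251, -0.0153, 0.0872]
tool_rot: [0.689, 0.725, 0.0, 0.0]
ft_force: [-0.0, -0.1, 0.7]
grip_width: 0.062
```

```bash
python3 - <<'E'
from h import *
go([*wo(42,80),.087],a)
c=wshot('w3.png')
X=cloud(c)
for l in ['cup','cup_rim','marking_place','waiting_place_1']:
    for r in robot.tip_of(l,'wrist')[:2]:
        p=w(c,r['xy'],.07 if l!='cup_rim' else .121); print(l,round(r['p'],2),np.round(r['xy']),p.round(4),st(p).round(1))
E
```

```text
shift cm [9.47 0.37 0.02] rot [0.001 0.    0.001] q [-0.24  0.6   1.8   0.    0.74 -0.29] pos [ 0.5251 -0.0153  0.0872] f [-0.  -0.1  0.7] w 0.062 t 5.18
cup 0.87 [304. 298.] [ 0.5241 -0.0172  0.07  ] [ 37.2 -16.6]
cup_rim 0.89 [309. 354.] [ 0.5262 -0.0168  0.121 ] [ 39.4 -16.3]
cup_rim 0.71 [227. 253.] [0.4986 0.0169 0.121 ] [13.5 18.7]
marking_place 0.98 [324.  70.] [0.5273 0.0792 0.07  ] [45.2 79.5]
```

View pics/w3.png

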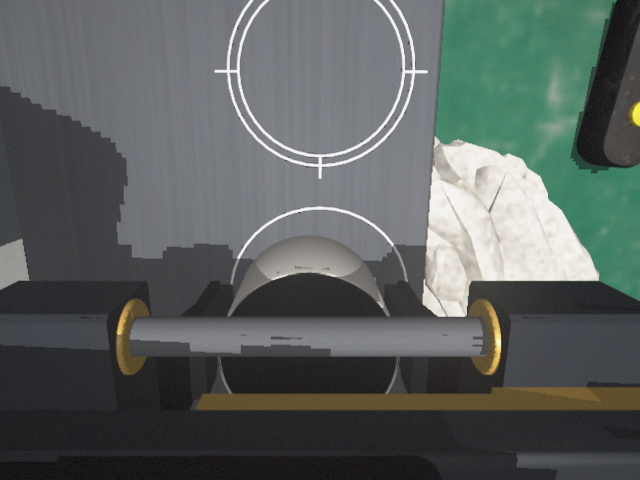

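send_rows(
  deltas=[
    {"tx": 0.5,"ty": 0.0,"tz": 0,"rx": 0,"ry": 0,"rz": 0},
    {"tx": 1.3,"ty": 0.1,"tz": 0,"rx": 0,"ry": 0,"rz": 0},
    {"tx": 2.1,"ty": 0.1,"tz": 0,"rx": 0,"ry": 0,"rz": 0},
    {"tx": 2.9,"ty": 0.15,"tz": 0,"rx": 0,"ry": 0,"rz": 0},
    {"tx": 3.7,"ty": 0.2,"tz": 0,"rx": 0,"ry": 0,"rz": 0},
  ],
)

```text
time: 5.85
position: [0.5248, 0.0228, 0.0872]
tool_rot: [0.689, 0.725, -0.0, 0.0]
ft_force: [0.4, -1.9, 1.3]
grip_width: 0.0617
```

send_rows(
  deltas=[
    {"tx": 0.8,"ty": 0.05,"tz": 0,"rx": 0,"ry": 0,"rz": 0},
    {"tx": 1.6,"ty": 0.1,"tz": 0,"rx": 0,"ry": 0,"rz": 0},
    {"tx": 2.4,"ty": 0.15,"tz": 0,"rx": 0,"ry": 0,"rz": 0},
    {"tx": 3.2,"ty": 0.15,"tz": 0,"rx": 0,"ry": 0,"rz": 0},
    {"tx": 4.0,"ty": 0.2,"tz": 0,"rx": 0,"ry": 0,"rz": 0},
  ],
)

```text
time: 6.27
position: [0.5249, 0.0627, 0.0872]
tool_rot: [0.689, 0.725, -0.0, 0.0]
ft_force: [0.3, -1.8, 1.7]
grip_width: 0.0619
```

send_rows(
  deltas=[
    {"tx": 0.6,"ty": 0.0,"tz": 0,"rx": 0,"ry": 0,"rz": 0},
    {"tx": 1.2,"ty": 0.1,"tz": 0,"rx": 0,"ry": 0,"rz": 0},
    {"tx": 1.6,"ty": 0.1,"tz": 0,"rx": 0,"ry": 0,"rz": 0},
    {"tx": 1.6,"ty": 0.1,"tz": 0,"rx": 0,"ry": 0,"rz": 0},
    {"tx": 1.6,"ty": 0.1,"tz": 0,"rx": 0,"ry": 0,"rz": 0},
  ],
)

```text
time: 6.68
position: [0.5252, 0.079, 0.0872]
tool_rot: [0.689, 0.725, 0.001, -0.0]
ft_force: [0.7, 2.9, 3.2]
grip_width: 0.0615
```

```bash
python3 - <<'E'
from h import *
go([*wo(42,80),.087],a)
c=wshot('w4.png')
t=shot('top','t4.png'); s=shot('scene','s4.png')
i=t['color'][200:320,160:320,::-1]; cv2.imwrite('pics/t4c.png',cv2.resize(i,(800,600),interpolation=cv2.INTER_CUBIC))
i=s['color'][170:290,150:310,::-1]; cv2.imwrite('pics/s4c.png',cv2.resize(i,(800,600),interpolation=cv2.INTER_CUBIC))
E
```

```text
shift cm [ 0.06 -0.11  0.02] rot [ 0.    -0.002  0.   ] q [-0.06  0.61  1.78  0.    0.75 -0.11] pos [0.5252 0.079  0.0872] f [0.7 2.9 3.2] w 0.0615 t 6.68
```

View pics/w4.png

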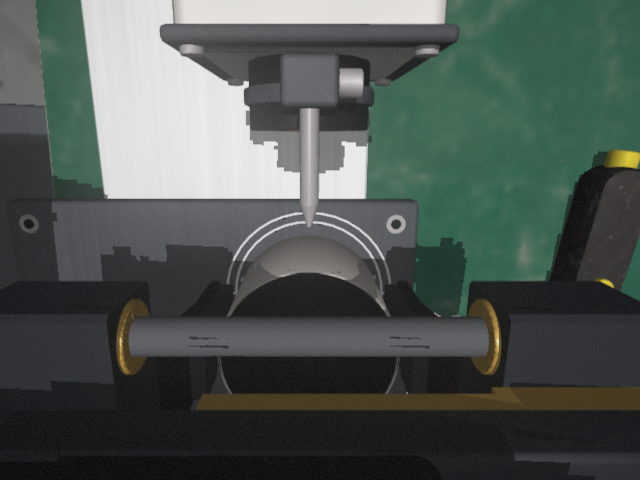

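View pics/s4c.png

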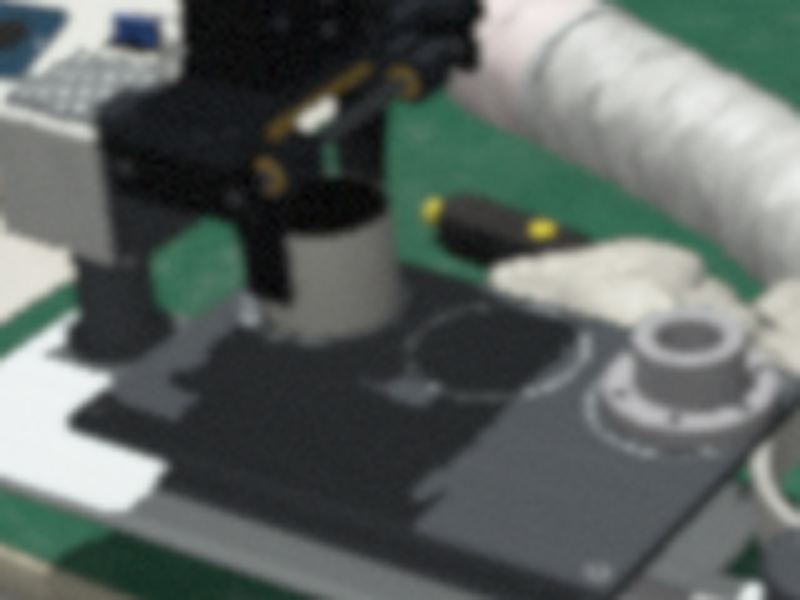

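```bash
python3 - <<'E'
from h import *
i=cv2.imread('pics/w4.png')[195:295,210:410]; cv2.imwrite('pics/w4c.png',cv2.resize(i,(800,400),interpolation=cv2.INTER_CUBIC))
i=cv2.imread('pics/w4.png')[:,:,1]
print('col 309 rows 205-245',i[205:245,290])
print(i[205:245,330])
E
```

```text
col 309 rows 205-245 [103 102 103 103 102 103 101 101 139 210 219 153  98 100 102 100  99 114
 182 215 166  98  98  96  96  95  98  97  97  99  95  95  90  83  83  85
  86  88  90  93]
[100 100  98 100 100  99  99  99  94 155 218 203 123  97  98 101  96  97
 125 200 221 163  93  93  95  94  95  96  95  94  95  96  94  93  83  82
  86  85  86  89]
```

View pics/w4c.png

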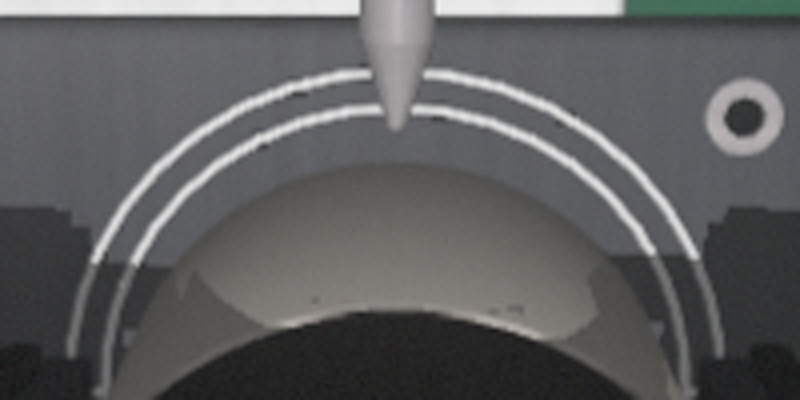

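View pics/t4c.png

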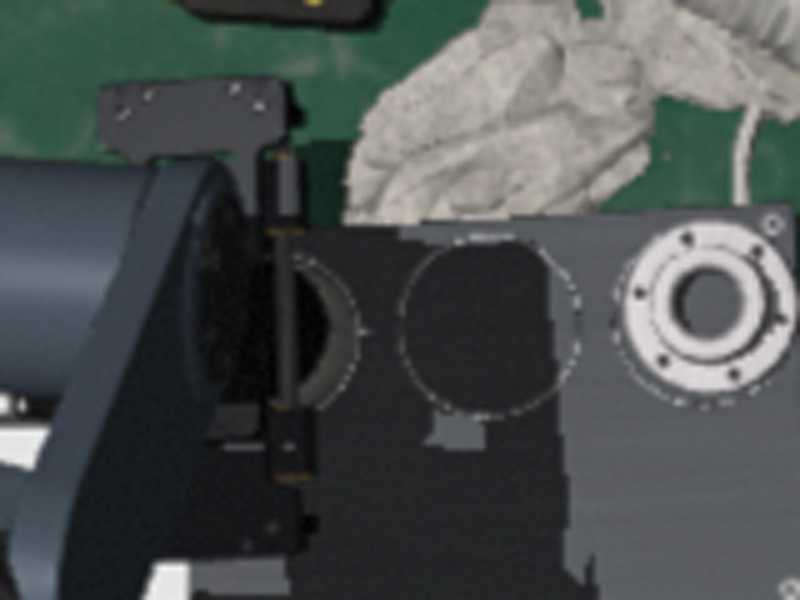

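```bash
cat > fit.py <<'E'
from h import *
from scipy.optimize import least_squares
def fit(f,c,zt,rows,cols,center=None):
    g=cv2.imread('pics/'+f)[:,:,1].astype(float)
    pts={'out':[], 'in':[], 'cup':[]}
    for u in range(cols[0],cols[1]):
        if 295<u<325: continue
        col=g[rows[0]:rows[1],u]
        pk=[k for k in range(1,len(col)-1) if col[k]>col[k-1] and col[k]>=col[k+1] and col[k]>150]
        if len(pk)<2: continue
        pts['out'].append((u,rows[0]+pk[0])); pts['in'].append((u,rows[0]+pk[1]))
    return pts
if __name__=='__main__':
    c=wshot()
    zt=.070
    pts=fit('w4.png',c,zt,(205,245),(250,370))
    Po=np.array([w(c,p,zt)[:2] for p in pts['out']]);Pi=np.array([w(c,p,zt)[:2] for p in pts['in']])
    def res(x): return np.r_[np.hypot(*(Po-x[:2]).T)-.037*x[2],np.hypot(*(Pi-x[:2]).T)-.033*x[2]]
    s=least_squares(res,[.525,.079,1],loss='soft_l1',f_scale=.0005); print('mark',s.x,np.std(s.fun),len(Po))
    m=s.x
    V=c['intrinsics']; img=cv2.imread('pics/w4.png')
    C=m[:2]; k=m[2]
    th=np.linspace(0,2*np.pi,400)
    for dy,col in ((0,(0,255,0)),(-2,(255,255,0)),(-4,(0,0,255)),(-6,(255,0,255))):
        for t in th:
            p=px(c,[C[0]+ey[0]*dy/1000+.031*k*np.cos(t),C[1]+ey[1]*dy/1000+.031*k*np.sin(t),zt])
            if p[1]<300: cv2.circle(img,(int(round(p[0])),int(round(p[1]))),0,col,-1)
    cv2.imwrite('pics/fit4.png',cv2.resize(img[195:295,210:410],(800,400),interpolation=cv2.INTER_NEAREST))
    print(robot.get_obs()['position'])
E
python3 fit.py
```

```text
mark [0.52607544 0.07886094 0.99278699] 0.0001214672754496223 78
[0.52510201 0.07823492 0.08720334]
```

View pics/fit4.png

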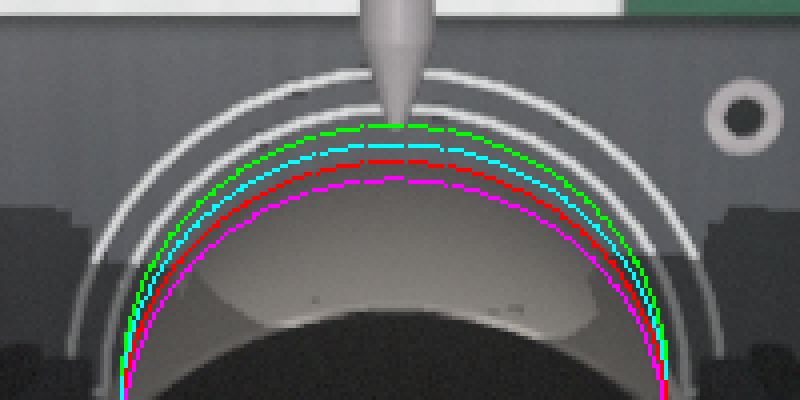

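send_rows(
  deltas=[
    {"tx": 0.1,"ty": 0,"tz": 0,"rx": 0,"ry": 0,"rz": 0},
    {"tx": 0.3,"ty": 0,"tz": 0,"rx": 0,"ry": 0,"rz": 0},
    {"tx": 0.4,"ty": 0,"tz": 0,"rx": 0,"ry": 0,"rz": 0},
    {"tx": 0.4,"ty": 0,"tz": 0,"rx": 0,"ry": 0,"rz": 0},
    {"tx": 0.4,"ty": 0,"tz": 0,"rx": 0,"ry": 0,"rz": 0},
  ],
)

```text
time: 7.3
position: [0.525, 0.0814, 0.0872]
tool_rot: [0.689, 0.725, -0.0, 0.0]
ft_force: [0.1, -3.4, 3.8]
grip_width: 0.0615
```

```bash
sed -i "s/c=wshot()/c=wshot('w5.png')/; s/'w4.png'/'w5.png'/g; s/fit4/fit5/" fit.py; python3 fit.py
```

```text
mark [0.52604759 0.07955027 0.9925685 ] 0.00012079063647202753 66
[0.52506378 0.08147921 0.08719319]
```

View pics/fit5.png

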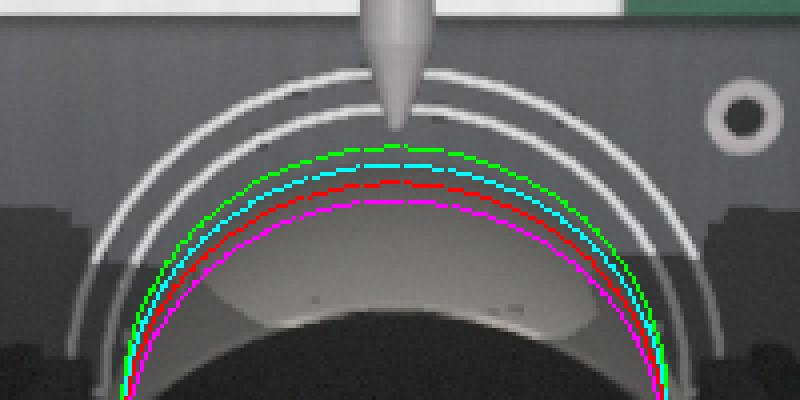

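```bash
sed -i "s#pics/w4.png#pics/w5.png#" fit.py; python3 fit.py
```

```text
mark [0.52616635 0.07949975 0.99314588] 0.00012110643120874231 65
[0.52506135 0.08155888 0.08718971]
```

View pics/fit5.png

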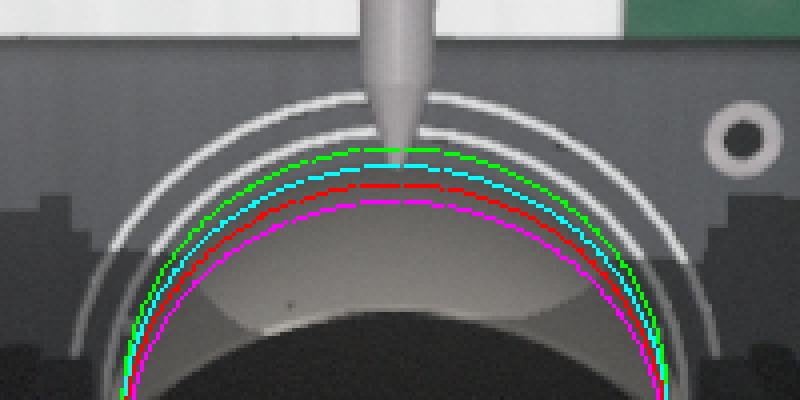

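send_rows(
  deltas=[
    {"tx": 0.1,"ty": 0,"tz": 0,"rx": 0,"ry": 0,"rz": 0},
    {"tx": 0.2,"ty": 0,"tz": 0,"rx": 0,"ry": 0,"rz": 0},
    {"tx": 0.2,"ty": 0,"tz": 0,"rx": 0,"ry": 0,"rz": 0},
    {"tx": 0.2,"ty": 0,"tz": 0,"rx": 0,"ry": 0,"rz": 0},
  ],
)

```text
time: 7.73
position: [0.5249, 0.084, 0.0872]
tool_rot: [0.689, 0.725, 0.0, 0.0]
ft_force: [0.2, -2.4, 4.2]
grip_width: 0.0616
```

```bash
python3 fit.py
```

```text
mark [0.52952698 0.01917705 2.8384766 ] 0.004253054324206509 64
[0.52487619 0.08404585 0.08718561]
```

View pics/fit5.png

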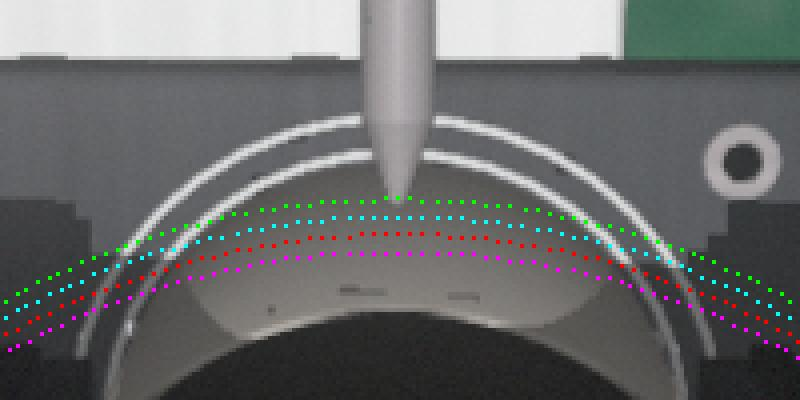

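```bash
sed -i "s/(205,245),(250,370)/(216,256),(250,370)/" fit.py; python3 fit.py
```

```text
mark [0.52610821 0.07955345 0.99264166] 0.00011710339253529109 77
[0.52485305 0.0840392  0.08718135]
```

View pics/fit5.png

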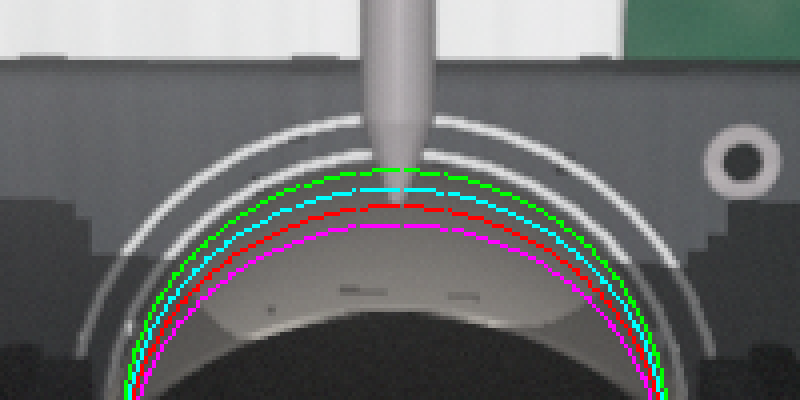

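send_rows(
  deltas=[
    {"tx": 0,"ty": 0,"tz": 0,"rx": 0,"ry": 0,"rz": 0},
    {"tx": 0,"ty": 0,"tz": 0,"rx": 0,"ry": 0,"rz": 0},
    {"tx": 0,"ty": 0,"tz": 0,"rx": 0,"ry": 0,"rz": 0},
    {"tx": 0,"ty": 0,"tz": 0,"rx": 0,"ry": 0,"rz": 0},
    {"tx": 0,"ty": 0,"tz": 0,"rx": 0,"ry": 0,"rz": 0},
  ],
  claw=8.7,
)

```text
time: 8.25
position: [0.5243, 0.0842, 0.0868]
tool_rot: [0.689, 0.725, -0.0, -0.0]
ft_force: [0.1, 0.7, -0.1]
grip_width: 0.0841
```

send_rows(
  deltas=[
    {"tx": 0,"ty": 0,"tz": 0,"rx": 0,"ry": 0,"rz": 0},
    {"tx": 0,"ty": 0,"tz": -2,"rx": 0,"ry": 0,"rz": 0},
    {"tx": 0,"ty": 0,"tz": -5,"rx": 0,"ry": 0,"rz": 0},
    {"tx": 0,"ty": 0,"tz": -9,"rx": 0,"ry": 0,"rz": 0},
    {"tx": 0,"ty": 0,"tz": -13,"rx": 0,"ry": 0,"rz": 0},
  ],
)

```text
time: 8.67
position: [0.5237, 0.084, 0.2177]
tool_rot: [0.689, 0.725, -0.001, -0.001]
ft_force: [0.5, -0.8, -1.1]
grip_width: 0.0871
```

```bash
python3 - <<'E'
from h import *
go([*wo(-30,-225),.20],a+.9)
wshot('w6.png')
E
```

```text
shift cm [-30.95  -7.2    1.78] rot [-0.003 -0.002 -0.9  ] q [-0.05  0.41  1.67  0.    1.06 -0.1 ] pos [0.5237 0.084  0.2177] f [ 0.5 -0.8 -1.1] w 0.0871 t 8.67
```

View pics/w6.png

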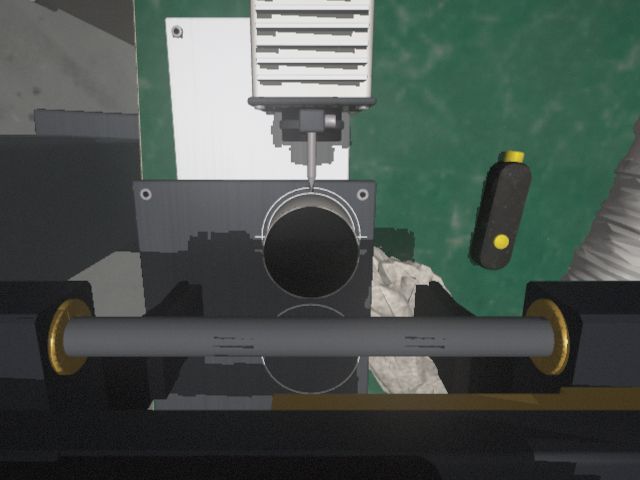

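send_rows(
  deltas=[
    {"tx": -31,"ty": -7.2,"tz": 1,"rx": 0,"ry": 0,"rz": -0.9},
    {"tx": -31,"ty": -7.2,"tz": 1,"rx": 0,"ry": 0,"rz": -0.9},
    {"tx": -31,"ty": -7.2,"tz": 1,"rx": 0,"ry": 0,"rz": -0.9},
    {"tx": -31,"ty": -7.2,"tz": 1,"rx": 0,"ry": 0,"rz": -0.9},
    {"tx": -31,"ty": -7.2,"tz": 1,"rx": 0,"ry": 0,"rz": -0.9},
  ],
)

```text
time: 9.13
position: [0.4924, -0.0983, 0.2113]
tool_rot: [0.463, 0.886, 0.0, 0.0]
ft_force: [0.8, -0.6, -0.7]
grip_width: 0.087
```

```bash
python3 - <<'E'
from h import *
go([.4676,-.2284,.20],a+.9)
E
```

```text
shift cm [-9.26 -9.47  1.13] rot [ 0.     0.    -0.342] q [-0.42  0.38  1.75  0.    1.01 -1.03] pos [ 0.4924 -0.0983  0.2113] f [ 0.8 -0.6 -0.7] w 0.087 t 9.13
```

send_rows(
  deltas=[
    {"tx": -9.3,"ty": -9.5,"tz": 1.1,"rx": 0,"ry": 0,"rz": -0.342},
    {"tx": -9.3,"ty": -9.5,"tz": 1.1,"rx": 0,"ry": 0,"rz": -0.342},
    {"tx": -9.3,"ty": -9.5,"tz": 1.1,"rx": 0,"ry": 0,"rz": -0.342},
    {"tx": -9.3,"ty": -9.5,"tz": 1.1,"rx": 0,"ry": 0,"rz": -0.342},
    {"tx": -9.3,"ty": -9.5,"tz": 1.1,"rx": 0,"ry": 0,"rz": -0.342},
  ],
)

```text
time: 9.55
position: [0.467, -0.2321, 0.1999]
tool_rot: [0.311, 0.951, -0.001, 0.001]
ft_force: [-0.7, -1.0, 0.5]
grip_width: 0.0873
```

```bash
python3 - <<'E'
from h import *
go([.4676,-.2284,.20],a+.9)
c=wshot('w7.png'); X=cloud(c)
for lo,hi in [(.09,.115),(.065,.08)]:
    o=robot.get_obs()['position']
    mm=(X[...,2]>lo)&(X[...,2]<hi)&(np.hypot(X[...,0]-.4676,X[...,1]+.2284)<.045)
    mm[300:]=0
    Y=X[mm]; print(len(Y), Y.mean(0) if len(Y) else '', cv2.minEnclosingCircle((Y[:,:2]*1000).astype(np.float32)) if len(Y) else '')
t=shot('top','t7.png'); X=cloud(t)
i=t['color'][200:320,160:320,::-1]; cv2.imwrite('pics/t7c.png',cv2.resize(i,(800,600),interpolation=cv2.INTER_CUBIC))
mm=(X[...,2]>.105)&(X[...,1]<.12)&(X[...,1]>.04)&(X[...,0]>.45)&(X[...,0]<.62)
Y=X[mm]; cc=cv2.minEnclosingCircle((Y[:,:2]*1000).astype(np.float32)); print('cup',len(Y),cc,st(np.array(cc[0])/1000))
E
```

```text
shift cm [ 0.17  0.33 -0.01] rot [-0.001  0.002 -0.011] q [-0.68  0.42  1.72 -0.    1.   -1.61] pos [ 0.467  -0.2321  0.1999] f [-0.7 -1.   0.5] w 0.0873 t 9.55
1629 [ 0.4686734  -0.22873757  0.09585431] ((469.5918884277344, -229.36131286621094), 15.891222953796387)
4233 [ 0.46641339 -0.22703937  0.07200437] ((469.6169128417969, -229.40830993652344), 32.17733383178711)
cup 131 ((523.5286254882812, 80.18792724609375), 31.603801727294922) [41.54299254 80.69928804]
```

View pics/w7.png

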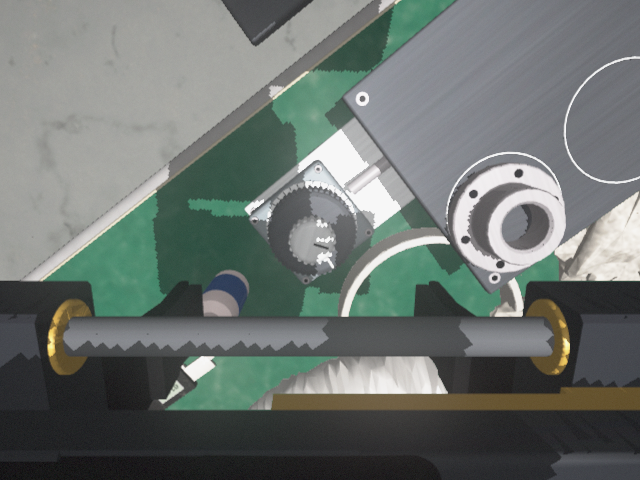

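View pics/t7c.png

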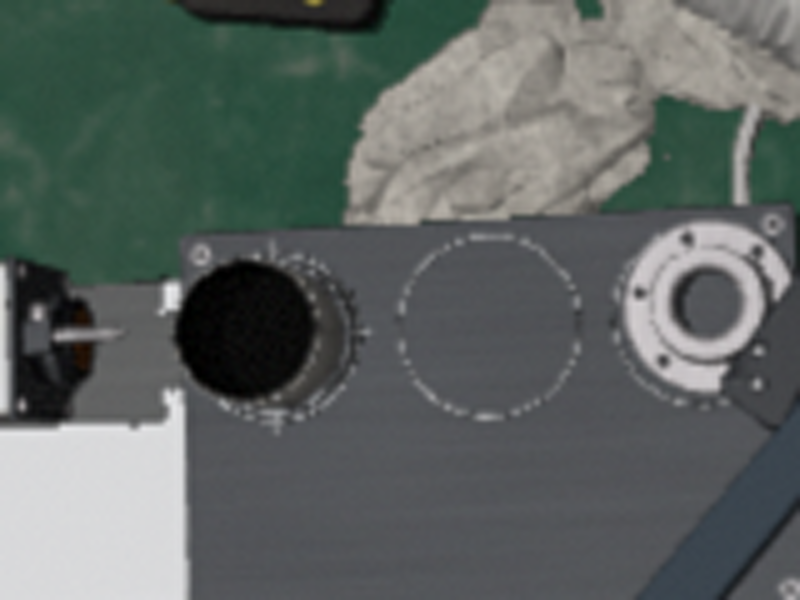

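send_rows(
  deltas=[
    {"tx": 0,"ty": 0,"tz": 2,"rx": 0,"ry": 0,"rz": -0.01},
    {"tx": 0,"ty": 0,"tz": 5,"rx": 0,"ry": 0,"rz": -0.01},
    {"tx": 0,"ty": 0,"tz": 7,"rx": 0,"ry": 0,"rz": -0.01},
    {"tx": 0,"ty": 0,"tz": 7,"rx": 0,"ry": 0,"rz": -0.01},
    {"tx": 0,"ty": 0,"tz": 7,"rx": 0,"ry": 0,"rz": -0.01},
  ],
)

```text
time: 10.07
position: [0.467, -0.2256, 0.1298]
tool_rot: [0.303, 0.953, 0.001, -0.001]
ft_force: [0.6, 0.2, 1.6]
grip_width: 0.0869
```

```bash
python3 - <<'E'
from h import *
c=wshot('w8.png')
go([.4682,-.2287,.053],a+.9)
E
```

```text
shift cm [-0.16 -0.16  7.78] rot [ 0.    -0.     0.005] q [-0.67  0.52  1.78  0.    0.84 -1.62] pos [ 0.4679 -0.2265  0.1308] f [ 0.5 -0.7  0.8] w 0.0872 t 10.12
```

send_rows(
  deltas=[
    {"tx": 0,"ty": 0,"tz": 1,"rx": 0,"ry": 0,"rz": 0},
    {"tx": 0,"ty": 0,"tz": 1,"rx": 0,"ry": 0,"rz": 0},
    {"tx": 0,"ty": 0,"tz": 1,"rx": 0,"ry": 0,"rz": 0},
    {"tx": 0,"ty": 0,"tz": 1,"rx": 0,"ry": 0,"rz": 0},
    {"tx": 0,"ty": 0,"tz": 1,"rx": 0,"ry": 0,"rz": 0},
  ],
)

```text
time: 10.53
position: [0.4677, -0.2277, 0.1209]
tool_rot: [0.304, 0.953, -0.0, 0.001]
ft_force: [-0.8, 0.3, 0.5]
grip_width: 0.0869
```

```bash
python3 - <<'E'
from h import *
c=wshot('w8.png')
go([.4682,-.2287,.053],a+.9)
E
```

```text
shift cm [-0.1  -0.04  6.78] rot [-0.     0.001  0.004] q [-0.67  0.54  1.79  0.    0.81 -1.62] pos [ 0.4676 -0.2277  0.1208] f [-0.4 -0.6  0.9] w 0.0868 t 10.58
```

View pics/w8.png

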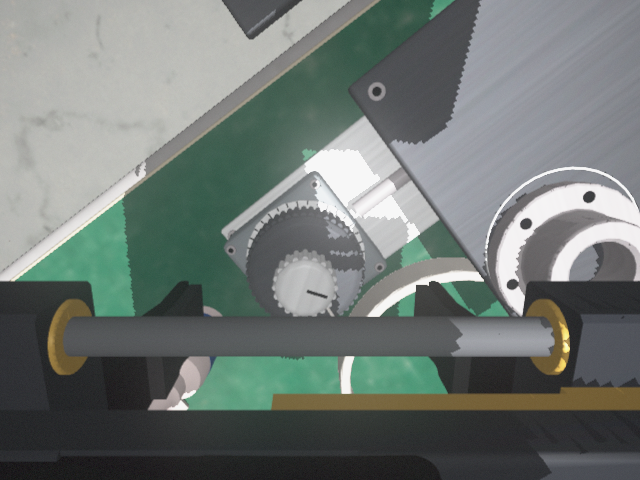

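send_rows(
  deltas=[
    {"tx": -0.1,"ty": 0,"tz": 1.5,"rx": 0,"ry": 0,"rz": 0},
    {"tx": -0.1,"ty": 0,"tz": 3,"rx": 0,"ry": 0,"rz": 0},
    {"tx": -0.1,"ty": 0,"tz": 4.5,"rx": 0,"ry": 0,"rz": 0},
    {"tx": -0.1,"ty": 0,"tz": 5.5,"rx": 0,"ry": 0,"rz": 0},
    {"tx": -0.1,"ty": 0,"tz": 6.0,"rx": 0,"ry": 0,"rz": 0},
  ],
)

```text
time: 11.0
position: [0.4677, -0.2278, 0.0593]
tool_rot: [0.304, 0.953, 0.0, -0.001]
ft_force: [0.3, -0.6, 0.4]
grip_width: 0.0871
```

send_rows(
  deltas=[
    {"tx": 0,"ty": 0,"tz": 0.3,"rx": 0,"ry": 0,"rz": 0},
    {"tx": 0,"ty": 0,"tz": 0.6,"rx": 0,"ry": 0,"rz": 0},
    {"tx": 0,"ty": 0,"tz": 0.7,"rx": 0,"ry": 0,"rz": 0},
    {"tx": 0,"ty": 0,"tz": 0.7,"rx": 0,"ry": 0,"rz": 0},
  ],
)

```text
time: 11.33
position: [0.4684, -0.2282, 0.0536]
tool_rot: [0.304, 0.953, -0.0, 0.0]
ft_force: [0.4, 0.4, 0.3]
grip_width: 0.0869
```

```bash
python3 - <<'E'
from h import *
go([.4682,-.2287,.053],a+.9)
E
```

```text
shift cm [-0.01 -0.05  0.06] rot [-0.     0.001  0.004] q [-0.67  0.66  1.83 -0.    0.66 -1.62] pos [ 0.4684 -0.2282  0.0536] f [0.4 0.4 0.3] w 0.0869 t 11.33
```

send_rows(
  deltas=[
    {"tx": 0,"ty": 0,"tz": 0,"rx": 0,"ry": 0,"rz": 0},
    {"tx": 0,"ty": 0,"tz": 0,"rx": 0,"ry": 0,"rz": 0},
    {"tx": 0,"ty": 0,"tz": 0,"rx": 0,"ry": 0,"rz": 0},
    {"tx": 0,"ty": 0,"tz": 0,"rx": 0,"ry": 0,"rz": 0},
    {"tx": 0,"ty": 0,"tz": 0,"rx": 0,"ry": 0,"rz": 0},
  ],
  claw=6.0,
  squeeze=30,
)

```text
time: 11.75
position: [0.4674, -0.2295, 0.0536]
tool_rot: [0.302, 0.953, -0.002, -0.0]
ft_force: [-7.3, -9.5, 0.4]
grip_width: 0.0636
```

```bash
python3 - <<'E'
from h import *
go([.4682,-.2287,.053],a+.9)
o=robot.get_obs(); print(o['ft_force'],o['moment'])
c=wshot('w9.png')
E
```

```text
shift cm [-0.02  0.11  0.06] rot [-0.003  0.     0.006] q [-0.67  0.66  1.83 -0.01  0.66 -1.62] pos [ 0.4674 -0.2295  0.0536] f [-7.3 -9.5  0.4] w 0.0636 t 11.75
[-7.31381618 -9.50474816  0.36312189] [-1.34286034  1.00645057 -0.0063719 ]
```

View pics/w9.png

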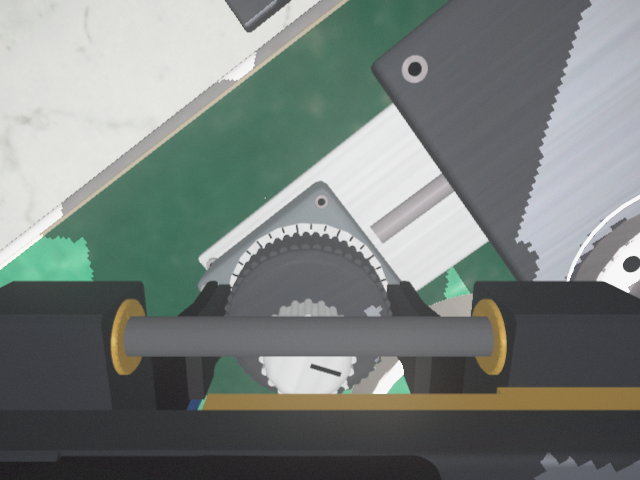

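send_rows(
  deltas=[
    {"tx": 0,"ty": -0.15,"tz": 0,"rx": 0,"ry": 0,"rz": 0},
    {"tx": 0,"ty": -0.15,"tz": 0,"rx": 0,"ry": 0,"rz": 0},
    {"tx": 0,"ty": -0.15,"tz": 0,"rx": 0,"ry": 0,"rz": 0},
  ],
)

```text
time: 12.05
position: [0.4673, -0.2296, 0.0536]
tool_rot: [0.303, 0.953, -0.0, 0.0]
ft_force: [-0.8, -1.4, 1.5]
grip_width: 0.0632
```

```bash
python3 - <<'E'
from h import *
go([.4682,-.2287,.053],a+.9)
o=robot.get_obs(); print(o['ft_force'],o['moment'])
c=shot('top','t8.png'); X=cloud(c)
m=(X[...,2]>.055)&(X[...,2]<.09)&(X[...,0]>.40)&(X[...,0]<.49)&(X[...,1]>-.08)&(X[...,1]<.1)
print('table',X[m][:,2].mean(),m.sum())
c=shot('scene','s8.png'); X=cloud(c)
m=(X[...,2]>.055)&(X[...,2]<.09)&(X[...,0]>.40)&(X[...,0]<.49)&(X[...,1]>-.08)&(X[...,1]<.1)
print('table',X[m][:,2].mean(),m.sum())
E
```

```text
shift cm [-0.02  0.13  0.06] rot [-0.001  0.     0.004] q [-0.67  0.66  1.83 -0.    0.66 -1.63] pos [ 0.4673 -0.2296  0.0536] f [-0.8 -1.4  1.5] w 0.0632 t 12.05
[-0.84278974 -1.446427    1.48046345] [-0.4749496   0.32626767  0.05984422]
table 0.06810408589134595 2300
table 0.06772401632392155 1959
```

send_rows(
  deltas=[
    {"tx": 0,"ty": 0,"tz": 0,"rx": 0,"ry": 0,"rz": 0.08},
    {"tx": 0,"ty": 0,"tz": 0,"rx": 0,"ry": 0,"rz": 0.18},
    {"tx": 0,"ty": 0,"tz": 0,"rx": 0,"ry": 0,"rz": 0.28},
    {"tx": 0,"ty": 0,"tz": 0,"rx": 0,"ry": 0,"rz": 0.38},
    {"tx": 0,"ty": 0,"tz": 0,"rx": 0,"ry": 0,"rz": 0.48},
  ],
)

```text
time: 12.57
position: [0.4678, -0.2292, 0.0536]
tool_rot: [0.523, 0.852, 0.0, 0.0]
ft_force: [0.5, 0.2, 1.8]
grip_width: 0.0635
```

```bash
cat > k.py <<'E'
from h import *
import sys
go([.4673,-.2296,.0536],a)
o=robot.get_obs(); print(o['ft_force'].round(1),o['moment'].round(2), 'tool f',Ro.from_quat(o['tool_rot']).inv().apply(o['ft_force']).round(1))
for n in ('top','scene'):
    c=shot(n,n+sys.argv[1]+'.png'); X=cloud(c)
    m=(X[...,2]>.055)&(X[...,2]<.1)&(X[...,0]>.40)&(X[...,0]<.49)&(X[...,1]>-.08)&(X[...,1]<.1)
    print('table',X[m][:,2].mean(),m.sum())
c=wshot('wk'+sys.argv[1]+'.png')
E
python3 k.py a
```

```text
shift cm [-0.02 -0.06 -0.  ] rot [0.001 0.    0.419] q [-0.67  0.66  1.83  0.    0.66 -1.14] pos [ 0.4678 -0.2292  0.0536] f [0.5 0.2 1.8] w 0.0635 t 12.57
[0.5 0.2 1.8] [-0.08  0.14  0.1 ] tool f [-0.   0.6 -1.8]
table 0.07147694046187852 2310
table 0.0711203124383631 1960
```

View pics/wka.png

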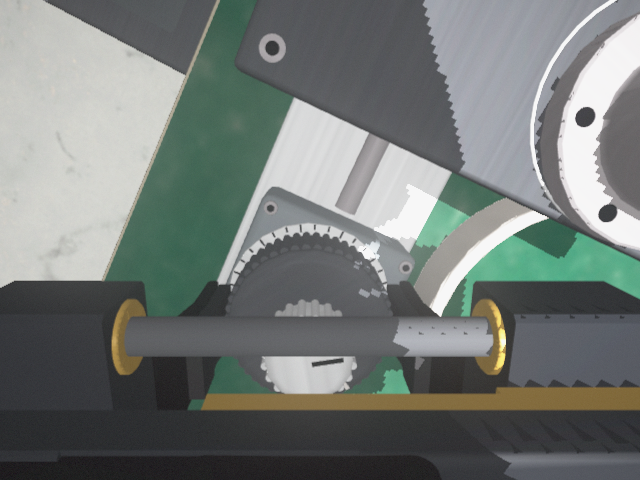

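send_rows(
  deltas=[
    {"tx": 0,"ty": 0,"tz": 0,"rx": 0,"ry": 0,"rz": 0.1},
    {"tx": 0,"ty": 0,"tz": 0,"rx": 0,"ry": 0,"rz": 0.2},
    {"tx": 0,"ty": 0,"tz": 0,"rx": 0,"ry": 0,"rz": 0.3},
    {"tx": 0,"ty": 0,"tz": 0,"rx": 0,"ry": 0,"rz": 0.4},
    {"tx": 0,"ty": 0,"tz": 0,"rx": 0,"ry": 0,"rz": 0.5},
  ],
)

```text
time: 13.13
position: [0.4684, -0.229, 0.0535]
tool_rot: [0.717, 0.697, 0.001, 0.001]
ft_force: [3.0, 2.2, 1.7]
grip_width: 0.0634
```

send_rows(
  deltas=[
    {"tx": 0,"ty": 0,"tz": 0,"rx": 0,"ry": 0,"rz": 0.1},
    {"tx": 0,"ty": 0,"tz": 0,"rx": 0,"ry": 0,"rz": 0.2},
    {"tx": 0,"ty": 0,"tz": 0,"rx": 0,"ry": 0,"rz": 0.3},
    {"tx": 0,"ty": 0,"tz": 0,"rx": 0,"ry": 0,"rz": 0.4},
    {"tx": 0,"ty": 0,"tz": 0,"rx": 0,"ry": 0,"rz": 0.5},
  ],
)

```text
time: 13.55
position: [0.4691, -0.2292, 0.0536]
tool_rot: [0.867, 0.498, 0.001, 0.001]
ft_force: [4.4, 1.5, 1.9]
grip_width: 0.0634
```

```bash
python3 k.py b
```

```text
shift cm [-0.12 -0.13 -0.  ] rot [ 0.003 -0.    -0.579] q [-0.67  0.66  1.83  0.    0.65 -0.14] pos [ 0.4691 -0.2292  0.0536] f [4.4 1.5 1.9] w 0.0634 t 13.55
[4.4 1.5 1.9] [ 0.4  -0.31  0.16] tool f [ 3.6  3.  -1.9]
table 0.0784918099850225 2329
table 0.07815771781728913 1945
```

send_rows(
  deltas=[
    {"tx": 0,"ty": 0,"tz": 0,"rx": 0,"ry": 0,"rz": 0.1},
    {"tx": 0,"ty": 0,"tz": 0,"rx": 0,"ry": 0,"rz": 0.2},
    {"tx": 0,"ty": 0,"tz": 0,"rx": 0,"ry": 0,"rz": 0.3},
    {"tx": 0,"ty": 0,"tz": 0,"rx": 0,"ry": 0,"rz": 0.4},
    {"tx": 0,"ty": 0,"tz": 0,"rx": 0,"ry": 0,"rz": 0.5},
  ],
)

```text
time: 14.12
position: [0.4696, -0.2297, 0.0536]
tool_rot: [0.963, 0.268, 0.002, 0.001]
ft_force: [5.8, 0.9, -0.8]
grip_width: 0.0633
```

send_rows(
  deltas=[
    {"tx": 0,"ty": 0,"tz": 0,"rx": 0,"ry": 0,"rz": 0.1},
    {"tx": 0,"ty": 0,"tz": 0,"rx": 0,"ry": 0,"rz": 0.2},
    {"tx": 0,"ty": 0,"tz": 0,"rx": 0,"ry": 0,"rz": 0.3},
    {"tx": 0,"ty": 0,"tz": 0,"rx": 0,"ry": 0,"rz": 0.4},
    {"tx": 0,"ty": 0,"tz": 0,"rx": 0,"ry": 0,"rz": 0.4},
  ],
)

```text
time: 14.53
position: [0.4698, -0.2303, 0.0536]
tool_rot: [0.997, 0.072, 0.002, 0.001]
ft_force: [6.0, -0.2, -1.0]
grip_width: 0.0633
```

```bash
python3 k.py c; python3 - <<'E'
from h import *
for n in ('scene','top'):
    c=robot.camera(n)
    for l in ('cup_rim','pointer_tip','lens','cup'):
        for r in robot.tip_of(l,n)[:2]: print(n,l,round(r['p'],2),np.round(r['xy'],1),w(c,r['xy']).round(3))
    if n=='scene':
        print('pred tip',px(c,[*wo(42,126),.139]),'rim',px(c,[*wo(42,80),.139]))
        i=c['color'][170:260,150:270,::-1]; cv2.imwrite('pics/sc.png',cv2.resize(i,(800,600),interpolation=cv2.INTER_CUBIC))
E
```

```text
shift cm [-0.24 -0.1   0.  ] rot [ 0.006 -0.002 -1.478] q [-0.67  0.66  1.82  0.    0.65  0.76] pos [ 0.4698 -0.2303  0.0536] f [ 6.  -0.2 -1. ] w 0.0633 t 14.53
[ 6.  -0.2 -1. ] [ 0.36 -0.64 -0.12] tool f [5.9 1.1 1.1]
table 0.08473576257551466 2304
table 0.0843796716271457 1951
scene cup_rim 0.69 [209.  203.8] [0.545 0.103 0.118]
scene pointer_tip 0.69 [195.8 197.2] [ 0.741  0.326 -0.013]
scene pointer_tip 0.31 [317.3 267.1] [ 0.599 -0.156 -0.   ]
scene lens 0.73 [185.  201.2] [0.515 0.147 0.127]
scene lens 0.69 [366.1 322.2] [ 0.468 -0.343  0.012]
scene cup 0.88 [214.3 224.3] [0.5   0.053 0.101]
pred tip [193.84529885 197.60667843] rim [210.38796379 202.09779535]
top cup_rim 0.57 [204.9 264.5] [0.528 0.097 0.088]
top pointer_tip 0.9 [187.6 264.2] [0.534 0.157 0.008]
top lens 0.73 [175.6 267.4] [0.519 0.145 0.138]
top cup 0.87 [212.  266.3] [0.525 0.082 0.086]
```

View pics/sc.png

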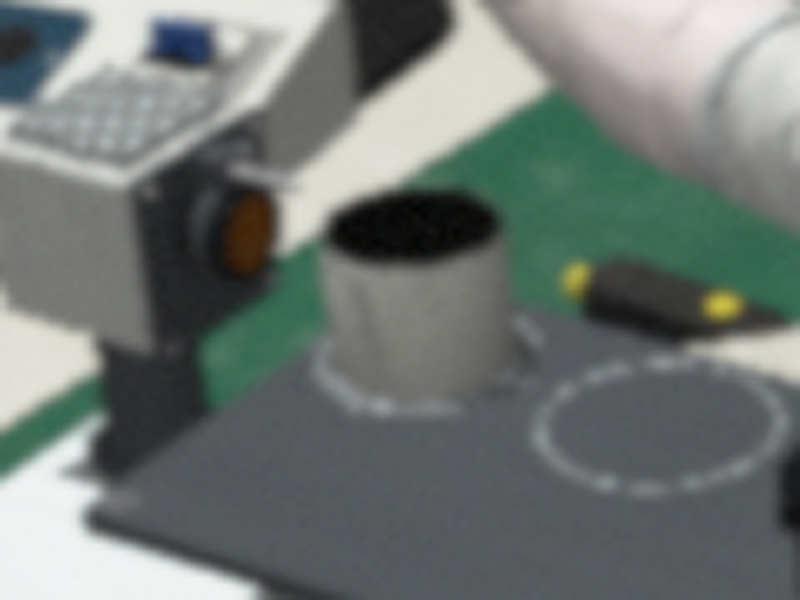

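View pics/wkc.png

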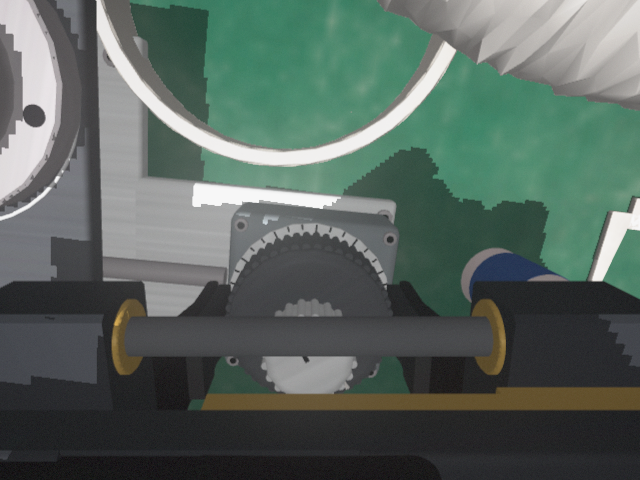

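```bash
python3 - <<'E'
from h import *
for n in ('scene','top'):
    c=robot.camera(n); X=cloud(c)
    P=wo(42,80); print(n,'px/mm z', (px(c,[*P,.149])-px(c,[*P,.139]))/10)
    D=X[...,:2]-O; S=np.stack([D@ex,D@ey],-1)*1000
    def reg(name,x0,x1,y0,y1,zz):
        m=(S[...,0]>x0)&(S[...,0]<x1)&(S[...,1]>y0)&(S[...,1]<y1)&(abs(X[...,2]*1000-zz)<9)
        z=X[m][:,2]*1000; print(name,zz,m.sum(),np.median(z).round(2) if len(z) else '')
    reg('head top',20,65,180,235,152); reg('base',-80,-20,140,230,10); reg('bench',-60,60,-420,-370,0)
    reg('bench2',120,170,-100,220,0)
    reg('hubboss',20,65,-135,-90,121); reg('flange',0,90,-155,-70,97); reg('table',-80,0,-80,110,85); reg('rim',5,80,45,115,136); reg('cup wall',0,85,45,115,110)
    m=(np.hypot(S[...,0]-42,S[...,1]-80)<40)&(X[...,2]>.125); print('rim z pct',np.percentile(X[m][:,2],[50,80,90,97]),m.sum())
E
```

```text
scene px/mm z [-0.04004524 -0.39450226]
head top 152 191 148.95
base 10 590 9.3
bench 0 961 -0.43
bench2 0 16 -0.49
hubboss 121 0 
flange 97 0 
table 85 1794 84.46
rim 136 197 131.31
cup wall 110 292 111.14
rim z pct [0.13037228 0.13387723 0.1349221  0.1358821 ] 232
top px/mm z [-0.11883807 -0.0298591 ]
head top 152 498 148.04
base 10 0 
bench 0 1112 -0.16
bench2 0 1594 -0.11
hubboss 121 251 120.39
flange 97 690 96.39
table 85 2111 84.77
rim 136 106 133.31
cup wall 110 116 110.01
rim z pct [0.13291686 0.13588694 0.13683678 0.13797308] 116
```

send_rows(
  deltas=[
    {"tx": 0.05,"ty": 0,"tz": 0,"rx": 0,"ry": 0,"rz": 0.1},
    {"tx": 0.05,"ty": 0,"tz": 0,"rx": 0,"ry": 0,"rz": 0.2},
    {"tx": 0.05,"ty": 0,"tz": 0,"rx": 0,"ry": 0,"rz": 0.3},
    {"tx": 0.05,"ty": 0,"tz": 0,"rx": 0,"ry": 0,"rz": 0.4},
    {"tx": 0.05,"ty": 0,"tz": 0,"rx": 0,"ry": 0,"rz": 0.42},
  ],
)

```text
time: 15.7
position: [0.4698, -0.2308, 0.0536]
tool_rot: [0.991, -0.137, 0.002, 0.001]
ft_force: [2.8, -3.5, -1.7]
grip_width: 0.0634
```

send_rows(
  deltas=[
    {"tx": 0,"ty": 0,"tz": 0,"rx": 0,"ry": 0,"rz": 0},
    {"tx": 0,"ty": 0,"tz": 0,"rx": 0,"ry": 0,"rz": 0},
  ],
)

```text
time: 15.87
position: [0.4698, -0.2308, 0.0536]
tool_rot: [0.991, -0.136, 0.002, 0.001]
ft_force: [4.9, -3.9, -1.6]
grip_width: 0.0629
```

```bash
python3 k.py d; python3 - <<'E'
from h import *
c=robot.camera('scene')
i=c['color'][180:225,175:235,::-1]; cv2.imwrite('pics/sd.png',cv2.resize(i,(800,600),interpolation=cv2.INTER_CUBIC))
E
```

```text
shift cm [-0.28 -0.05  0.  ] rot [ 0.006 -0.002 -1.894] q [-0.67  0.66  1.82  0.    0.65  1.17] pos [ 0.4698 -0.2308  0.0536] f [ 4.9 -3.9 -1.6] w 0.0629 t 15.87
[ 4.9 -3.9 -1.6] [-0.31 -0.59 -0.06] tool f [5.8 2.4 1.7]
table 0.0876244886049333 2276
table 0.0873267579493418 1948
```

View pics/sd.png

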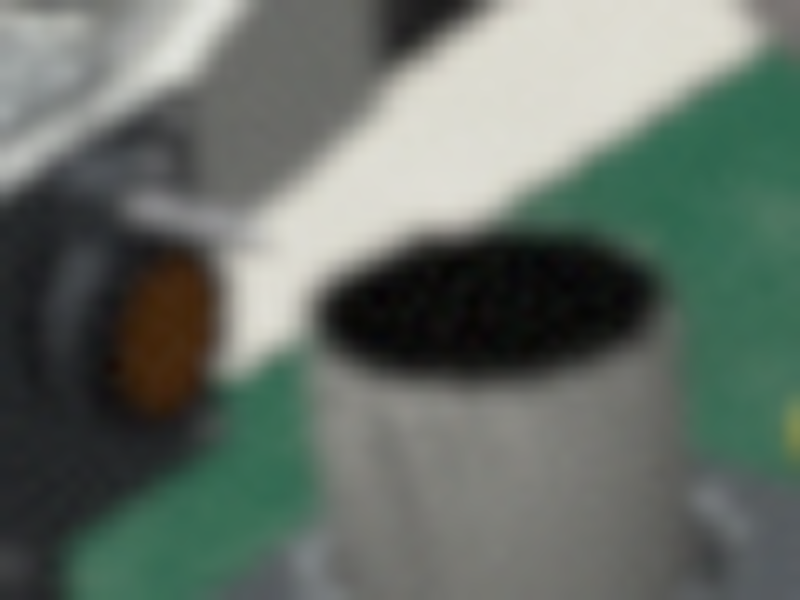

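send_rows(
  deltas=[
    {"tx": 0,"ty": 0,"tz": 0,"rx": 0,"ry": 0,"rz": 0.05},
    {"tx": 0,"ty": 0,"tz": 0,"rx": 0,"ry": 0,"rz": 0.05},
    {"tx": 0,"ty": 0,"tz": 0,"rx": 0,"ry": 0,"rz": 0.05},
  ],
)

```text
time: 16.32
position: [0.4698, -0.2309, 0.0536]
tool_rot: [0.987, -0.161, 0.002, 0.001]
ft_force: [3.4, -4.7, -2.3]
grip_width: 0.0633
```

send_rows(
  deltas=[
    {"tx": 0,"ty": 0,"tz": 0,"rx": 0,"ry": 0,"rz": 0},
    {"tx": 0,"ty": 0,"tz": 0,"rx": 0,"ry": 0,"rz": 0},
    {"tx": 0,"ty": 0,"tz": 0,"rx": 0,"ry": 0,"rz": 0},
    {"tx": 0,"ty": 0,"tz": 0,"rx": 0,"ry": 0,"rz": 0},
    {"tx": 0,"ty": 0,"tz": 0,"rx": 0,"ry": 0,"rz": 0},
  ],
  claw=8.7,
)

```text
time: 16.73
position: [0.4671, -0.2285, 0.0532]
tool_rot: [0.987, -0.161, -0.001, -0.0]
ft_force: [-0.5, 1.3, 0.5]
grip_width: 0.0851
```

send_rows(
  deltas=[
    {"tx": 0,"ty": 0,"tz": 0,"rx": 0,"ry": 0,"rz": 0},
    {"tx": 0,"ty": 0,"tz": 0,"rx": 0,"ry": 0,"rz": 0},
  ],
)

```text
time: 16.9
position: [0.4676, -0.229, 0.0533]
tool_rot: [0.987, -0.162, -0.0, -0.0]
ft_force: [-0.0, 0.3, -0.9]
grip_width: 0.0866
```

```bash
python3 k.py e
```

```text
shift cm [-0.01  0.06 -0.03] rot [-1.000e-03  0.000e+00 -1.946e+00] q [-0.67  0.66  1.83 -0.    0.66  1.23] pos [ 0.4676 -0.229   0.0533] f [-0.   0.3 -0.9] w 0.0866 t 16.9
[-0.   0.3 -0.9] [0.07 0.14 0.  ] tool f [-0.1 -0.3  0.9]
table 0.08802672306158624 2295
table 0.08764596696293188 1954
```

View pics/wke.png

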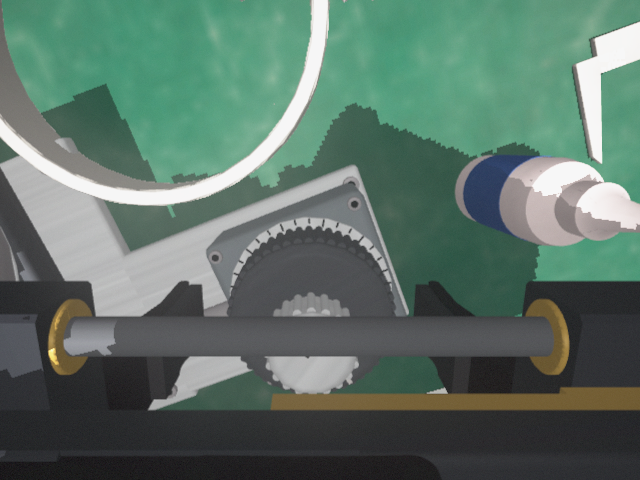

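send_rows(
  deltas=[
    {"tx": 0,"ty": 0,"tz": -2,"rx": 0,"ry": 0,"rz": 0},
    {"tx": 0,"ty": 0,"tz": -5,"rx": 0,"ry": 0,"rz": 0},
    {"tx": 0,"ty": 0,"tz": -8,"rx": 0,"ry": 0,"rz": 0},
    {"tx": 0,"ty": 0,"tz": -12,"rx": 0,"ry": 0,"rz": 0},
    {"tx": 0,"ty": 0,"tz": -15,"rx": 0,"ry": 0,"rz": 0},
  ],
)

```text
time: 17.47
position: [0.468, -0.2294, 0.2058]
tool_rot: [0.987, -0.162, 0.001, 0.0]
ft_force: [0.3, 0.1, -0.4]
grip_width: 0.0869
```

send_rows(
  deltas=[
    {"tx": 0,"ty": 0,"tz": -3,"rx": 0,"ry": 0,"rz": 0},
    {"tx": 0,"ty": 0,"tz": -5,"rx": 0,"ry": 0,"rz": 0},
    {"tx": 0,"ty": 0,"tz": -5,"rx": 0,"ry": 0,"rz": 0},
    {"tx": 0,"ty": 0,"tz": -5,"rx": 0,"ry": 0,"rz": 0},
  ],
)

```text
time: 17.8
position: [0.4682, -0.2295, 0.2545]
tool_rot: [0.987, -0.162, 0.001, 0.001]
ft_force: [-0.3, 0.5, 0.3]
grip_width: 0.0871
```

```bash
python3 k.py f; python3 - <<'E'
from h import *
t=shot('top','t9.png'); X=cloud(t)
i=t['color'][200:320,160:320,::-1]; cv2.imwrite('pics/t9c.png',cv2.resize(i,(800,600),interpolation=cv2.INTER_CUBIC))
mm=(X[...,2]>.12)&(X[...,1]<.12)&(X[...,1]>.04)&(X[...,0]>.45)&(X[...,0]<.60)
Y=X[mm]; cc=cv2.minEnclosingCircle((Y[:,:2]*1000).astype(np.float32)); print('cup',len(Y),cc,st(np.array(cc[0])/1000))
s=robot.camera('scene')
i=s['color'][165:285,170:330,::-1]; cv2.imwrite('pics/s9c.png',cv2.resize(i,(800,600),interpolation=cv2.INTER_CUBIC))
E
```

```text
shift cm [-1.400e-01  2.000e-02  2.009e+01] rot [ 3.000e-03 -1.000e-03 -1.946e+00] q [-0.67  0.35  1.65 -0.    1.14  1.23] pos [ 0.4682 -0.2295  0.2545] f [-0.3  0.5  0.3] w 0.0871 t 17.8
[-0.3  0.5  0.3] [-0.02  0.22  0.01] tool f [-0.4 -0.4 -0.3]
table 0.0880561386095269 3456
table 0.08764286117771707 1957
cup 177 ((523.9183349609375, 80.61372375488281), 31.74595069885254) [41.95363904 81.10493022]
```

View pics/t9c.png

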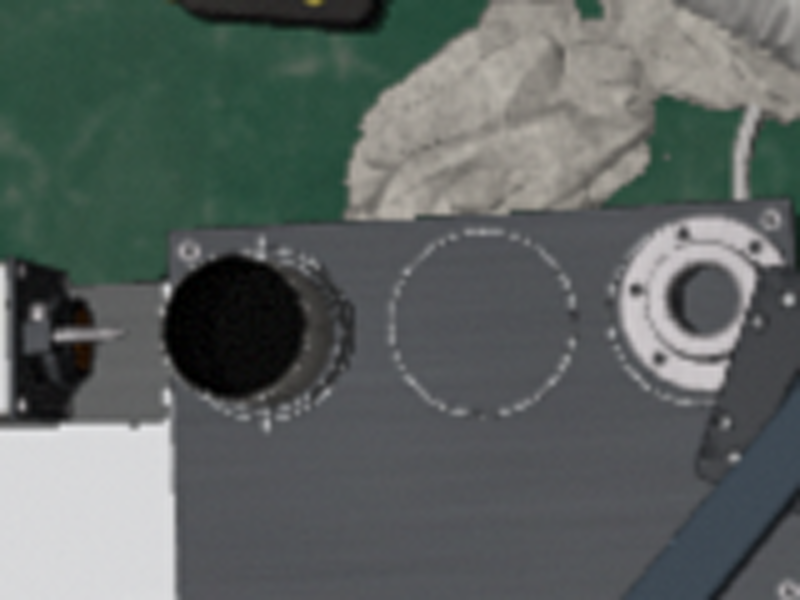

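View pics/s9c.png

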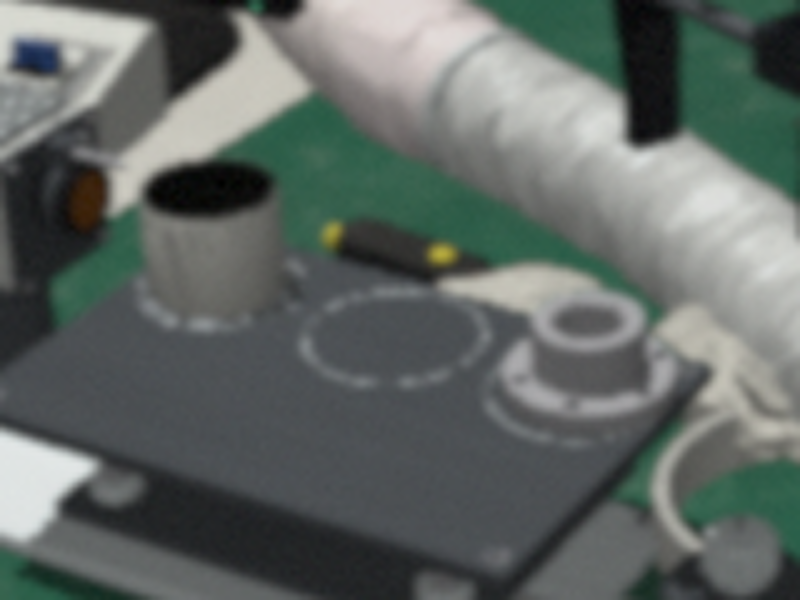

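View pics/wkf.png

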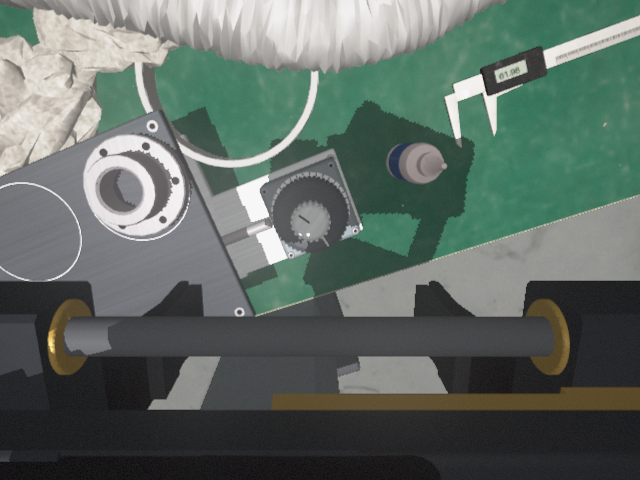

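```bash
python3 -c "
from rig import robot
print(robot.hand_in())"
```

```text
the job is handed in; nothing more can be done
None
```

The job is handed in at about 18 s of the 64 s allowed, with every final check inside tolerance. The hand-in itself gave no verdict.

**What I did:** I gripped the cup lightly and slid it about 98 mm across the table from waiting place 1 to the marking circle, without raising it. I corrected its position twice from the wrist picture, then released it. I then gripped only the coarse ring and turned it clockwise about 2.85 rad in total, let go and withdrew upwards.

**Last checks:**

| Check | Measured | Wanted |
|---|---|---|
| Cup centre (top camera, station frame) | (42.0, 81.1) | within 6 mm of (42, 80) |
| Table top (raw depth, two cameras) | 88.0 and 87.6 mm | 88, so the rim is level with the pointer at 139 |

- **Fine knob:** its index line points the same way in the world as before, so I saw no turn.
- **Hub:** it was about 4 mm off centre in its circle at the start (top camera). I never touched it and its position looks unchanged.
- **Bottle, calliper and deburring tool:** I never touched them and they look unmoved by eye. I did not measure them at the end.
- **Arm:** the gripper is open and clear of everything.

**Disagreements:**
- **Rim height:** before the last 0.05 rad turn (about 0.4 mm), the scene picture put the rim about 1.3 mm low. Depth put it about 0.5 mm low uncorrected, or about level after the small bias I saw on known surfaces. Both are within the 3 mm allowed.
- **Position:** the wrist and top cameras differ by 1–2 mm sideways.

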